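Release the service cover of a press control desk

TASK

Take the screwdriver out of the tool stand and use its blade to turn both slotted fasteners on the control desk's sloping service cover a full quarter turn anticlockwise, so that the cover springs ajar. Then stand the screwdriver back in the same hole of the stand, and leave the other things on the bench where they are.

Things in the scene. Friction and masses are not known exactly. Their poses are not given: they have to be found in the camera images.
- desk: Grey sheet-steel control desk, fixed, 240 mm deep (x), 290 mm wide (y), 145 mm tall; origin at the centre of its underside, x from its low front (robot side) to its back, z up. The front wall is 70 mm tall; from its top edge the service cover rises at 26 degrees to a level ledge at 145 mm with two push buttons and an emergency stop up to 26 mm tall.
- cover (a joint): Hinge of the service cover, along its upper edge: 0 rad shut, grows as the lower edge lifts. A grey sheet, 170 mm up the slope, 286 mm wide, 0.5 kg, tilted 26 degrees when shut (faces up and towards the robot). A spring lifts it: once neither cam holds it, it rises by itself to about 0.18 rad and stays there; about 4 N at the fasteners pushes it shut again.
- cover_edge (a point): Middle of the cover's lower edge, on its outer face. x points up the slope to the hinge, y along the cover's width, z out of the face.
- cam_left (a joint): Turn of the left fastener (+y end of the cover), rad: 0 = locked, slot level across the cover; 1.571 = open, at its stop, slot pointing up the slope. Grows anticlockwise seen from outside. Starts within 0.12 of locked, turns stiffly (0.1 N m), stays where left; lets go of the cover at about 1.27. The blade has play in the slot: it must turn some 0.2 rad further than the cam.
- cam_right (a joint): The same for the right fastener (-y end of the cover).
- slot_left (a point): Centre of the left slot's floor, 30 mm up the slope from the cover's lower edge, 100 mm from its middle. x along the slot, z along the turning axis, out of the cover. Steel head 30 mm across, 8 mm high, in a steel bezel ring 9 mm high (33 mm inside, 41 outside). The slot runs right across, is 8 mm deep, 4.5 mm wide in its lower half, flaring to about 11 mm at the mouth.
- slot_right (a point): The same for the right fastener.
- screwdriver: Large flat-blade screwdriver, 193 mm long, 160 g, black but for the steel blade; origin at the middle of the blade's tip, z up to the handle's end, x along the blade's 16 mm width (2.5 mm thick). Bare blade 18 mm long, shaft 12 mm thick, round guard 40 mm wide at 90 to 98 mm, hexagonal handle from 98 to 193 mm, 28 mm across flats, which face 0, 60 and 120 degrees (and opposite) from x.
- guard (a point): The underside of the screwdriver's guard, on its axis, 90 mm from the tip; axes as the screwdriver's. At the start it rests on the stand's top plate, the screwdriver upright in its hole, handle up, turned to any side about its axis.
- stand: Dark steel tool stand, 180 mm long (x), 100 mm wide, 100 mm tall, fixed; origin at the centre of its underside. Its 5 mm top plate (upper face at 100 mm, open below) has two holes on its long centre line, 100 mm apart: the screwdriver's, 25 mm wide, 50 mm towards the stand's -x, and a small one with the T-handled key.
- stand_hole (a point): Centre of the screwdriver's hole, at the upper face of the stand's top plate.
- hex_key: T-handled hex key standing in the stand's other hole; its black crossbar, 74 mm long, lies 30 mm above the plate. Origin on the plate's upper face. Leave alone.
- cup_bin: Blue plastic bin 180 x 130 x 80 mm with three black ear cups that stick out up to 95 mm above the bench; origin at the centre of its underside. Leave alone.
- ear_cup: Loose black ear cup, 81 mm wide, 42 mm tall, lying on the bench; origin at the centre of its underside. Leave alone.
- tape_roll: Roll of brown packing tape, 104 mm wide, 48 mm tall, lying flat; origin at the centre of its underside. Leave alone.
Things that resemble listed ones, but are neither listed nor needed, are in the scene too. What is shaped like the screwdriver but green or red is not meant.

How it is judged:
By the outcome, as a careful person would: the job done as asked, in the order asked, and still so for the second after the job is handed in, with the robot touching nothing.
It also fails if it takes over 69 s, if anything falls off the work surface, if the arm or the gripper's body presses on something with over 40 N, if the wrist force passes 120 N, or if a joint passes its speed limit or range.

ROBOT

A 6-joint arm with a two-finger parallel gripper is mounted at the origin on the work surface. World frame = base frame: x ahead of the robot, y to its left, z up, the work surface at z = 0. Lengths are in mm, angles in degrees, forces in N, time in s.
With the tool pointing down it reaches from about 425 to 1125 mm from the base axis. Payload 14.9 kg.
Tool frame: the origin (TCP) lies midway between the tips of the shut fingers; the grasp point (between the pads) lies 19 mm behind it (ctrl.tcp_to_grasp is the distance from the TCP to the grasp point, in mm); z points along the fingers, x is the direction in which the jaws open and shut, and the axes are right-handed (so a half turn about z gives the same grasp; the last joint's range is limited). The gripper opens to 91 mm and grips with 3 to 60 N. Pads are 32 mm wide; open, the fingers measure 118 mm over their backs; the gripper's body (76 mm by 178 mm) begins 60 mm behind the grasp point.
Start: joints at [69.139, 21.709, 99.362, -0, 58.929, -1.908], TCP at [227.367, 662.059, 213.932] pointing down, gripper open.
Joint ranges: [-158.91, 158.91], [-42.39, 125.64], [0.06, 152.35], [-60.88, 240.88], [17.5, 164.5], [-176.32, 176.32]. Speed limits (degrees/s): [108.29, 108.29, 136.94, 180, 180, 180].

INTERFACE

Orientations are given as [roll, pitch, yaw] about the fixed x, y, z axes, in that order (R = Rz(yaw) Ry(pitch) Rx(roll)).
In Python, from rig import ctrl, vision, order gives the robot as it stands.
- The arm moves only by the tool jog_arm, never from a script. Its argument "moves" is a list of rows, each a list of 7 numbers: the shift along the world's x, y, z in mm, then the turn, a rotation vector about the world's x, y, z in rad, then the opening, from 0 (shut) to 1 (fully open). A call has 1 to 12 rows; each row is the pose to reach, as a shift and turn from the pose measured when the call began; what a row does not reach only later rows make up. A row lasts 1/8 s, in which the tool goes at most 62.5 mm and 10.7 degrees, less where a joint would pass 70% of its speed; a pose out of reach is approached as far as the arm can. A call with a gripper value outside its range is refused whole. The fingers move at their own pace and stop on an object; "newtons" is the grip in N (left out, the last holds). Time passes only in rows, so rows that repeat a pose let the fingers close. It gives the time, the measured TCP pose, the force and the opening at its end, in the units of the state.
- ctrl.get_obs(): the state, without advancing time (a new reading comes with each control period).
- vision.read_camera(name): name is "side" or "top" or "wrist"; returns a dict with "img" (400x640x3 uint8, blue, green, red), "range_z" (400x640 float32, mm along the optical axis (not along the pixel's ray), 0 where there is no reading), "fx", "fy", "cx", "cy" (pixels), "k1" (the pictures are not rectified: a ray, as slopes to the right and down, at radius r is drawn at 1 + k1 r^2 times it, then the intrinsics apply), "R" (3x3) and "t" (3): a world point X has camera coordinates R X + t. Camera axes: x right, y down, z forward; pixel columns grow to the right and rows downward; lengths in mm; the calibration is good to about 2 mm. A picture is of the moment at which its call begins.
- order.close_job(): hands the job in, once; it reports no verdict.
The state is a dict: "time": time; "joints": joint angles; "joint_velocities": joint speeds; "effort": joint torques, N m; "tcp_pos": TCP position; "tcp_rot": TCP orientation; "contact_force": force on the tool from outside, world axes, zero at the start; "torque": the same for the moment, N m; "width": finger opening in mm.
Only numpy, scipy, OpenCV 4.12 (cv2) and the standard library are available. Lean on these libraries where they do the work, as an engineer would, in place of code of your own. Each camera call takes 0.05 s, during which the arm holds its last target.

## Working session

There is one attempt and no reset: what is moved stays moved. The work goes in short steps, Python scripts to look and compute and a tool call to move; the robot and the scene stay as the last step left them, time stands still between calls to the robot, and variables do not carry over. Pictures are saved under pics/ and viewed, and the job is handed in when it is done.

Besides the shell and the picture viewer there is one more tool, called after "Emit:" as name([rows], argument=value, ...), one row to a line, values as JSON. jog_arm: Moves the arm, as the interface text tells. Its arguments: {"type":"object","properties":{"moves":{"type":"array","items":{"type":"array","items":{"type":"number"}}},"newtons":{"type":"number"}},"required":["moves"]}

```bash
ls; mkdir -p pics; python3 - <<'E'
from rig import ctrl, vision, order
import cv2,numpy as np
print(ctrl.get_obs())
for n in ["side","top","wrist"]:
    d=vision.read_camera(n)
    cv2.imwrite(f"pics/{n}0.png",d["img"]); np.savez(f"{n}0.npz",**d)
    R=np.array(d["R"]);t=np.array(d["t"])
    print(n,d["fx"],d["fy"],d["cx"],d["cy"],d["k1"],-R.T@t,R.tolist())
E
```

```text
pics
{'time': 0.0, 'joints': array([ 6.91371759e+01,  2.17382765e+01,  9.93946781e+01,  3.74897294e-05,
        5.89299967e+01, -1.90699681e+00]), 'joint_velocities': array([-0.00972317,  0.03786788,  0.04652989,  0.05067096, -0.02821869,
        0.17826952]), 'effort': array([ 4.27811656e-04, -7.63730764e+01, -4.34363544e+01,  6.50801696e-02,
        4.25899657e-02, -1.08490647e-04]), 'tcp_pos': array([227.24139185, 661.67258114, 213.29921961]), 'tcp_rot': array([-1.79997873e+02,  6.29153927e-02,  7.10441545e+01]), 'contact_force': array([0.38017779, 0.88042109, 0.82371079]), 'torque': array([-0.00990667, -0.0353499 , -0.02426899]), 'width': 91.21045987011888}
side 506.98029445290325 506.98029445290325 321.5175423661672 203.17133794708204 -0.04652245749043453 [ -28.86826031 -868.18232036  887.71679753] [[0.8346552561035607, -0.5506047423604653, 0.0136022479342617], [-0.32826408528170276, -0.517139079303748, -0.7904491526790571], [0.44225930603308566, 0.6552874104902655, -0.6123766127801551]]
top 398.47050861474867 398.47050861474867 323.73094679968483 200.54991474114985 -0.09981908285784613 [ 455.80504362  -22.45186085 1058.46454356] [[-0.009223177158995875, -0.9997919326142479, 0.018194078227849034], [-0.9946994135066138, 0.007309728391321387, -0.10256531889700447], [0.10241098462905673, -0.01904361704909087, -0.9945598679199733]]
wrist 318.36841350792304 318.36841350792304 317.67435511088445 199.3005016221866 -0.06430046393165931 [164.45514316 683.51383204 382.34254863] [[0.3252474608275299, 0.9456279349620931, -0.0013776227981394814], [0.9189473279441248, -0.3157264058636576, 0.23633164219962588], [0.22304685088473983, -0.07813222932789372, -0.9716714758860918]]
```

View pics/top0.png

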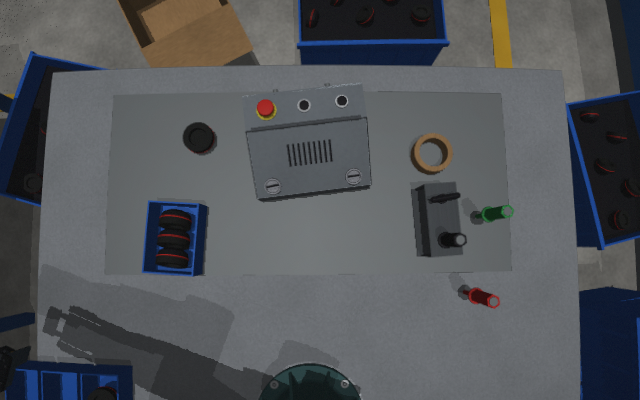

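View pics/side0.png

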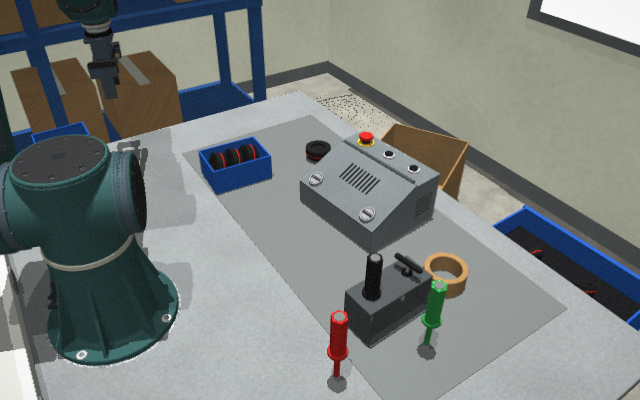

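View pics/wrist0.png

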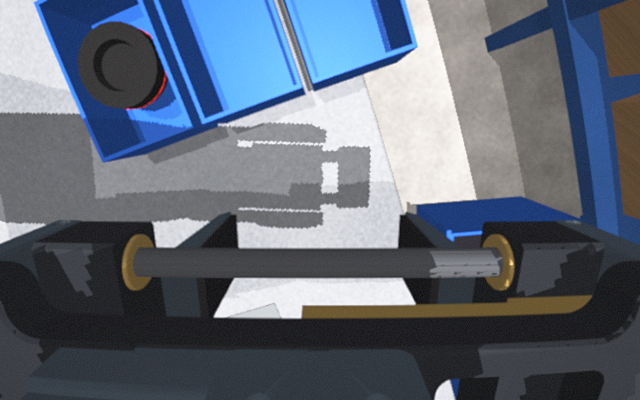

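The top view shows the candidates: the black screwdriver in the stand at about (455,240), a red one at (485,297), a green one at (497,212) and the T-key at (444,198). By the description it is the black one in the stand. The slots are at about (273,187) (left) and (353,177) (right). Next is a close crop to check.

```bash
cat > h.py <<'E'
import numpy as np, cv2
def load(n): return dict(np.load(n+".npz"))
def rays(d,u,v):
    K=np.array([[d["fx"],0,d["cx"]],[0,d["fy"],d["cy"]],[0,0,1]],float)
    p=np.stack([np.ravel(u),np.ravel(v)],1).astype(np.float64).reshape(-1,1,2)
    x=(p.reshape(-1,2)-[float(d["cx"]),float(d["cy"])])/float(d["fx"])
    y=x.copy()
    for _ in range(30): y=x/(1+float(d["k1"])*(y**2).sum(1,keepdims=True))
    return y
def cloud(d):
    h,w=d["range_z"].shape
    u,v=np.meshgrid(np.arange(w),np.arange(h))
    y=rays(d,u,v); z=d["range_z"].ravel()
    P=np.c_[y*z[:,None],z]
    X=(P-d["t"])@d["R"]
    X[z<=0]=np.nan
    return X.reshape(h,w,3)
def project(d,X):
    X=np.atleast_2d(X); c=X@np.array(d["R"]).T+d["t"]
    s=c[:,:2]/c[:,2:]; s=s*(1+float(d["k1"])*(s**2).sum(1,keepdims=True))
    return s*float(d["fx"])+[float(d["cx"]),float(d["cy"])]
def onplane(d,u,v,n,c):  # intersect pixel rays with n.X=c
    y=rays(d,u,v); r=np.c_[y,np.ones(len(y))]@np.array(d["R"]); o=-np.array(d["R"]).T@d["t"]
    s=(c-o@n)/(r@n); return o+r*s[:,None]
E
python3 - <<'E'
from h import *
d=load("top0");s=load("side0")
a=cv2.resize(d["img"][170:270,400:520],None,fx=4,fy=4,interpolation=cv2.INTER_CUBIC)
b=cv2.resize(s["img"][240:350,335:445],None,fx=4,fy=4,interpolation=cv2.INTER_CUBIC)
c=np.zeros((450,930,3),np.uint8); c[:400,:480]=a; c[:440,490:930]=b
cv2.imwrite("pics/crop1.png",cv2.resize(c,(800,387)))
a=cv2.resize(d["img"][80:210,240:380],None,fx=5,fy=5,interpolation=cv2.INTER_CUBIC)
cv2.imwrite("pics/crop2.png",cv2.resize(a,(646,600)))
X=cloud(d)
for u,v in [(455,240),(460,239),(447,241),(436,240),(422,220),(430,190),(300,180),(273,180),(353,170),(310,125)]: print(u,v,X[v,u].round(1))
E
```

```text
455 240 [ 455.5 -324.   202.3]
460 239 [ 457.5 -335.6  201.3]
447 241 [ 453.5 -320.8  157.5]
436 240 [ 456.2 -312.5  100.1]
422 220 [ 510.2 -305.6    2.4]
430 190 [ 578.4 -301.4  101.9]
300 180 [607.   16.9  87.8]
273 180 [605.5  81.9 100.9]
353 170 [ 628.4 -112.7  103.2]
310 125 [728.6  -9.2 147.2]
```

View pics/crop1.png

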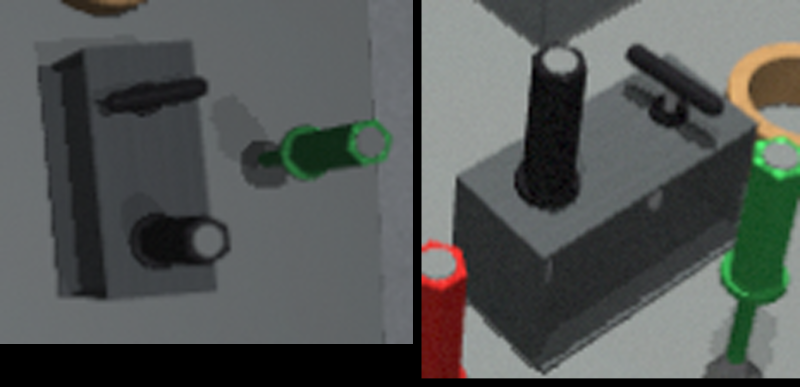

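View pics/crop2.png

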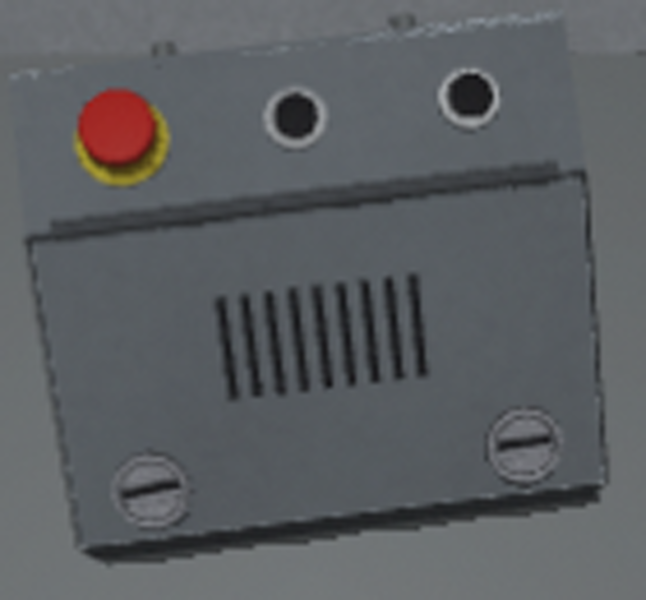

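The crop shows the black screwdriver standing in the stand (hex end at crop (208,240) in the top view), with the T-key behind it. Red and green decoys stand separately on the bench. The slots lie nearly level. Now the geometry.

```bash
cat > meas.py <<'E'
from h import *
for nm in ["top0","side0"]:
    d=load(nm);X=cloud(d)
    P=X.reshape(-1,3)
    # cover plane
    m=(P[:,0]>540)&(P[:,0]<760)&(abs(P[:,1])<160)&(P[:,2]>75)&(P[:,2]<140)
    Q=P[m]
    n=None
    keep=np.ones(len(Q),bool)
    for _ in range(15):
        c=Q[keep].mean(0); n=np.linalg.svd(Q[keep]-c,full_matrices=False)[2][2]; n*=np.sign(n[2])
        keep=abs((Q-c)@n)<3
    yaw=np.degrees(np.arctan2(-n[1],-n[0]))
    print(nm,"cover n",n.round(4),"tilt",np.degrees(np.arccos(n[2])).round(2),"yaw",yaw.round(2),"d",(n@c).round(1),keep.sum())
    # stand top
    m=(P[:,0]>400)&(P[:,0]<650)&(P[:,1]<-220)&(P[:,1]>-420)&(abs(P[:,2]-100)<5)
    Q=P[m]; (cx,cy),wh,a=cv2.minAreaRect(Q[:,:2].astype(np.float32))
    print("stand",cx,cy,wh,a,"z",np.median(Q[:,2]),len(Q))
    m=(P[:,0]>400)&(P[:,0]<520)&(P[:,1]<-250)&(P[:,1]>-390)&(P[:,2]>190)&(P[:,2]<215)
    Q=P[m];print("sd top",np.median(Q,0),Q.min(0),Q.max(0),len(Q))
E
python3 meas.py
```

```text
top0 cover n [-0.4275 -0.0504  0.9026] tilt 25.5 yaw 6.72 d -179.6 6124
stand 507.97198486328125 -332.4427185058594 (180.23187255859375, 84.73772430419922) 4.21414041519165 z 100.03387120081567 1870
sd top [ 456.44281967 -332.51107278  202.94702387] [ 442.27512759 -349.02543837  190.46890497] [ 470.81509196 -320.59419503  206.45563739] 152
side0 cover n [-0.428  -0.0512  0.9023] tilt 25.54 yaw 6.83 d -180.4 3776
stand 509.85882568359375 -332.8653259277344 (184.39321899414062, 82.69244384765625) 3.6589162349700928 z 100.11031482284584 1843
sd top [ 453.66856315 -339.12501756  202.06625824] [ 441.52576465 -351.14486686  190.03522214] [ 473.20392859 -320.76254838  206.61042518] 204
```

Emit:
jog_arm([
  [373,-362,87,0,0,-0.6,1],
  [373,-362,87,0,0,-0.6,1],
  [373,-362,87,0,0,-0.8,1],
  [373,-362,87,0,0,-0.8,1],
  [373,-362,87,0,0,-1.0,1],
  [373,-362,87,0,0,-1.1,1],
  [373,-362,87,0,0,-1.3,1],
  [210,-1027,72,0,0,-1.5,1],
  [210,-1027,72,0,0,-1.7,1],
  [210,-1027,72,0,0,-1.87,1],
  [210,-1027,72,0,0,-1.87,1],
  [210,-1027,72,0,0,-1.87,1],
])

```text
time: 1.65
tcp_pos: [493.7, 49.9, 285.6]
tcp_rot: [-180.0, 0.0, -36.1]
contact_force: [1.2, 0.4, 0.6]
width: 91.1
```

```bash
cat > snap.py <<'E'
import sys
from rig import ctrl, vision
from h import *
def snap(n,tag):
    d=vision.read_camera(n); cv2.imwrite(f"pics/{n}{tag}.png",d["img"]); np.savez(f"{n}{tag}.npz",**d)
for n in sys.argv[2:]: snap(n,sys.argv[1])
o=ctrl.get_obs()
for k in ["time","joints","tcp_pos","tcp_rot","contact_force","torque","width"]: print(k,np.round(o[k],2))
E
python3 snap.py 1 wrist
```

```text
time 1.7
joints [ 2.5500e+00 -2.3700e+00  1.1973e+02 -7.0000e-02  6.2720e+01  3.8770e+01]
tcp_pos [492.7   44.97 285.43]
tcp_rot [ 1.7991e+02  2.0000e-02 -3.6200e+01]
contact_force [ 2.78 -1.01  0.13]
torque [-0.14  0.   -0.06]
width 91.18
```

Emit:
jog_arm([
  [-57,-415,0,0,0,0,1],
  [-57,-415,0,0,0,0,1],
  [-57,-415,0,0,0,0,1],
  [-57,-415,0,0,0,0,1],
  [-57,-415,0,0,0,0,1],
  [-57,-415,0,0,0,0,1],
  [-57,-415,0,0,0,0,1],
  [-57,-415,0,0,0,0,1],
])

```text
time: 2.7
tcp_pos: [435.0, -372.6, 285.1]
tcp_rot: [179.9, 0.0, -36.4]
contact_force: [-0.0, 0.6, -0.7]
width: 91.2
```

```bash
python3 snap.py 2 wrist
```

```text
time 2.75
joints [-4.2740e+01  5.5500e+00  1.1162e+02 -1.0000e-01  6.2890e+01 -6.3700e+00]
tcp_pos [ 435.18 -370.98  284.98]
tcp_rot [ 1.7992e+02  6.0000e-02 -3.6320e+01]
contact_force [-0.17  0.39  0.07]
torque [-0.08  0.05 -0.03]
width 91.13
```

View pics/wrist1.png

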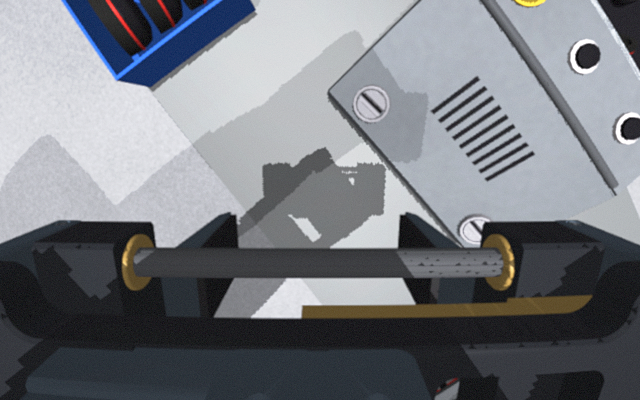

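View pics/wrist2.png

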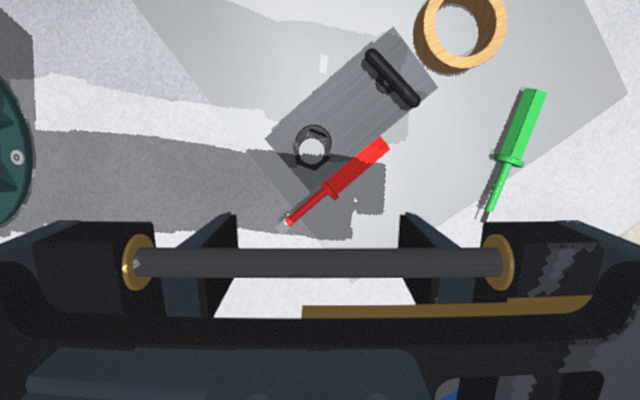

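```bash
python3 - <<'E'
from h import *
for nm,pts in [("top0",[(463,292),(478,297),(495,301),(472,213),(488,213),(508,211)]),("side0",[(336,378),(338,352),(338,315),(437,285)]),("wrist2",[(290,220),(335,185),(380,147),(488,212),(508,160),(535,95),(312,147)])]:
    X=cloud(load(nm))
    for u,v in pts: print(nm,u,v,X[v,u].round(0))
d=load("wrist2")
a=cv2.resize(d["img"][20:240,240:440],None,fx=3.6,fy=3.6,interpolation=cv2.INTER_CUBIC)[:600]
a=cv2.resize(d["img"][100:190,255:395],None,fx=5.6,fy=5.6,interpolation=cv2.INTER_CUBIC)
cv2.imwrite("pics/crop3.png",a)
E
```

```text
top0 463 292 [ 319. -406.   19.]
top0 478 297 [ 322. -396.  142.]
top0 495 301 [ 320. -414.  193.]
top0 472 213 [ 528. -445.    1.]
top0 488 213 [ 519. -435.  126.]
top0 508 211 [ 518. -453.  193.]
side0 336 378 [ 321. -412.    9.]
side0 338 352 [ 313. -423.  112.]
side0 338 315 [ 321. -407.  194.]
side0 437 285 [ 516. -449.  195.]
wrist2 290 220 [ 363. -404.   29.]
wrist2 335 185 [ 443. -400.   34.]
wrist2 380 147 [ 521. -394.   30.]
wrist2 488 212 [nan nan nan]
wrist2 508 160 [ 652. -510.   35.]
wrist2 535 95 [ 729. -460.   26.]
wrist2 312 147 [ 459. -332.  202.]
```

View pics/crop3.png

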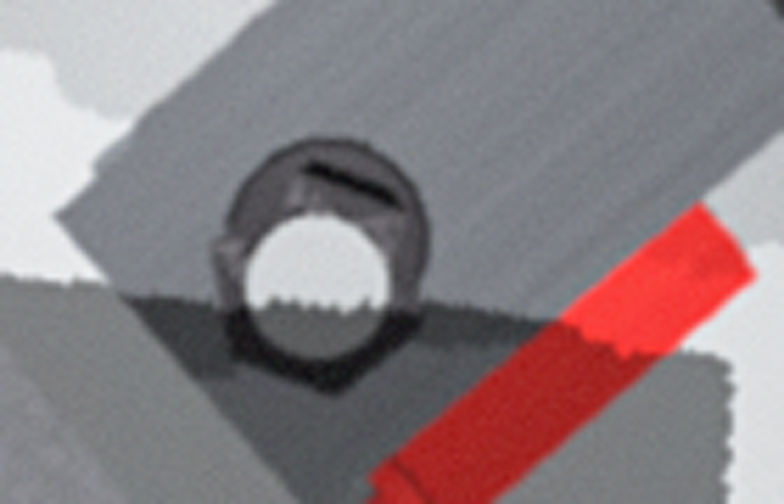

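```bash
python3 snap.py 3 top; python3 - <<'E'
from h import *
d=load("wrist2")
def w(pts,z):
    p=np.array(pts)/5.6+[255,100]
    return onplane(d,p[:,0],p[:,1],np.array([0,0,1.]),z)
C=w([(317,287)],203)[0]; print("centre",C.round(1))
V=w([(332,392),(420,322),(228,335)],200); 
for v in V: print(v.round(1),np.linalg.norm((v-C)[:2]).round(1),np.degrees(np.arctan2(*(v-C)[1::-1])).round(1))
M=w([(305,165),(400,205)],108); print("mark",M.round(1),np.degrees(np.arctan2(*(M[1]-M[0])[1::-1])))
G=w([(325,240),(325,137),(430,235)],108);print(G.round(1))
E
```

```text
time 2.8
joints [-4.2650e+01  5.5000e+00  1.1167e+02 -1.0000e-01  6.2890e+01 -6.3500e+00]
tcp_pos [ 435.4  -369.93  285.  ]
tcp_rot [ 1.7992e+02  7.0000e-02 -3.6250e+01]
contact_force [ 0.05 -0.53 -0.41]
torque [-0.04  0.11 -0.02]
width 91.14
centre [ 456.7 -334.5  203. ]
[ 449.3 -348.   200. ] 15.4 -118.8
[ 465.3 -347.4  200. ] 15.5 -56.1
[ 442.2 -332.6  200. ] 14.6 172.6
mark [[ 462.1 -320.5  108. ]
 [ 472.2 -337.3  108. ]] -58.93060987874504
[[ 456.7 -334.1  108. ]
 [ 468.3 -318.5  108. ]
 [ 473.5 -345.3  108. ]]
```

View pics/top3.png

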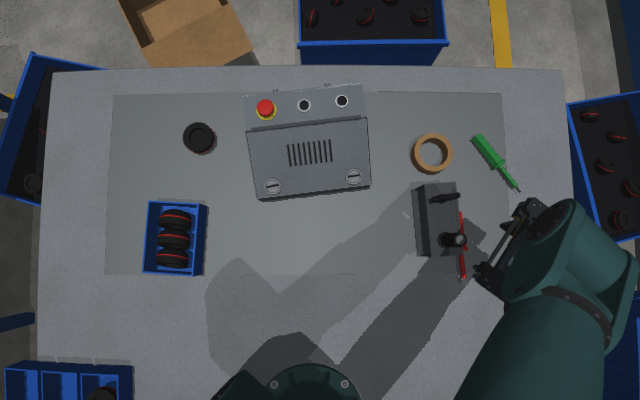

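Emit:
jog_arm([
  [22,35.5,0,0,0,0.127,1],
  [22,35.5,-30,0,0,0.127,1],
  [22,35.5,-80,0,0,0.127,1],
  [22,35.5,-120,0,0,0.127,1],
  [22,35.5,-149,0,0,0.127,1],
  [22,35.5,-149,0,0,0.127,1],
  [22,35.5,-149,0,0,0.127,1],
])

```text
time: 3.68
tcp_pos: [458.1, -334.2, 137.3]
tcp_rot: [179.9, -0.0, -28.9]
contact_force: [0.0, -0.4, -0.9]
width: 91.7
```

```bash
python3 snap.py 4 side wrist
```

```text
time 3.78
joints [-38.45  16.03 116.83  -0.12  47.07  -9.42]
tcp_pos [ 458.25 -334.67  137.6 ]
tcp_rot [ 1.799e+02 -6.000e-02 -2.895e+01]
contact_force [ 0.11 -0.31 -0.01]
torque [-0.09  0.08  0.04]
width 91.41
```

View pics/side4.png

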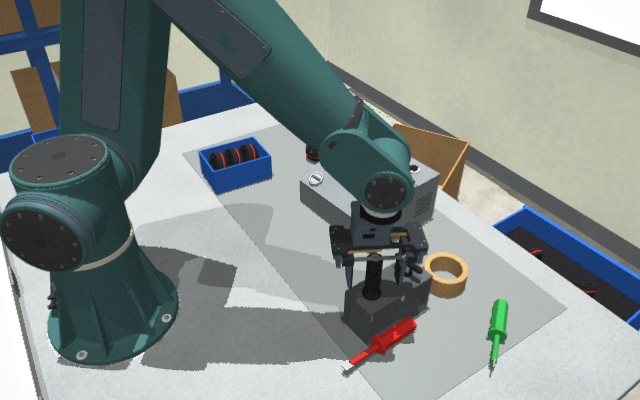

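View pics/wrist4.png

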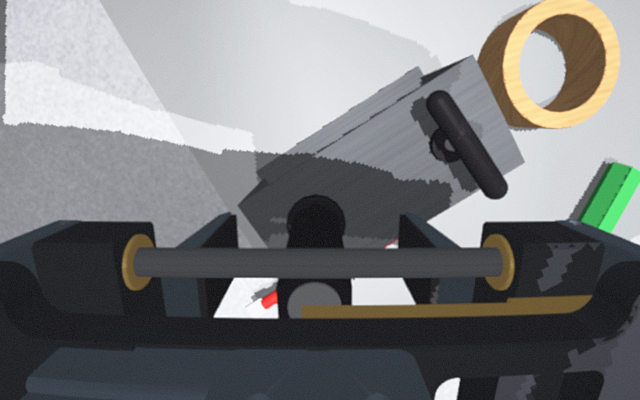

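The side view shows the jaws straddling the black handle at about (375,275), with the red and green decoys fallen over by themselves. The wrist view shows the handle centred at (315,270). Closing the jaws.

Emit:
jog_arm([
  [0,0,0,0,0,0,0.4],
  [0,0,0,0,0,0,0.2],
  [0,0,0,0,0,0,0.2],
  [0,0,0,0,0,0,0.2],
  [0,0,0,0,0,0,0.2],
  [0,0,0,0,0,0,0.2],
], newtons=55)

```text
time: 4.53
tcp_pos: [458.2, -334.7, 137.6]
tcp_rot: [179.9, -0.1, -29.0]
contact_force: [0.3, 0.2, 0.2]
width: 34.1
```

```bash
python3 snap.py 5 wrist
```

```text
time 4.58
joints [-38.46  16.03 116.83  -0.12  47.07  -9.42]
tcp_pos [ 458.2  -334.66  137.57]
tcp_rot [ 1.799e+02 -5.000e-02 -2.895e+01]
contact_force [-1.17  0.89 -0.1 ]
torque [ 0.07  0.24 -0.03]
width 30.07
```

View pics/wrist5.png

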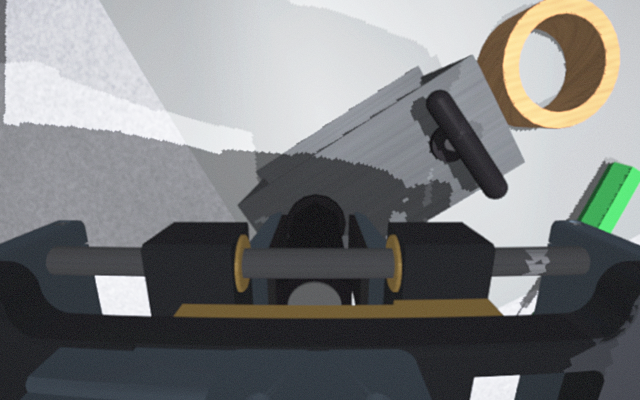

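Emit:
jog_arm([
  [0,0,0,0,0,0,0.2],
  [0,0,0,0,0,0,0.2],
  [0,0,0,0,0,0,0.2],
  [0,0,20,0,0,0,0.2],
  [0,0,60,0,0,0,0.2],
  [0,0,100,0,0,0,0.2],
  [0,0,140,0,0,0,0.2],
  [0,0,190,0,0,0,0.2],
  [0,0,190,0,0,0,0.2],
  [0,0,190,0,0,0,0.2],
], newtons=55)

```text
time: 5.82
tcp_pos: [457.9, -334.4, 327.7]
tcp_rot: [179.9, -0.1, -29.0]
contact_force: [0.8, -0.1, -2.6]
width: 27.8
```

```bash
python3 snap.py 6 side wrist top; python3 - <<'E'
from h import *
d=load("side6")
p=project(d,[458,-334.5,200]).ravel().astype(int);print(p)
u,v=p
a=cv2.resize(d["img"][v-75:v+50,u-80:u+80],None,fx=4.8,fy=4.8,interpolation=cv2.INTER_CUBIC)
cv2.imwrite("pics/crop6.png",a)
E
```

```text
time 5.98
joints [-3.8460e+01  2.7400e+00  1.1017e+02 -1.0000e-01  6.7150e+01 -9.4700e+00]
tcp_pos [ 457.63 -334.24  326.34]
tcp_rot [ 1.7992e+02  7.0000e-02 -2.8950e+01]
contact_force [-0.5   0.22 -2.33]
torque [-0.09  0.05  0.05]
width 27.89
[374 258]
```

View pics/crop6.png

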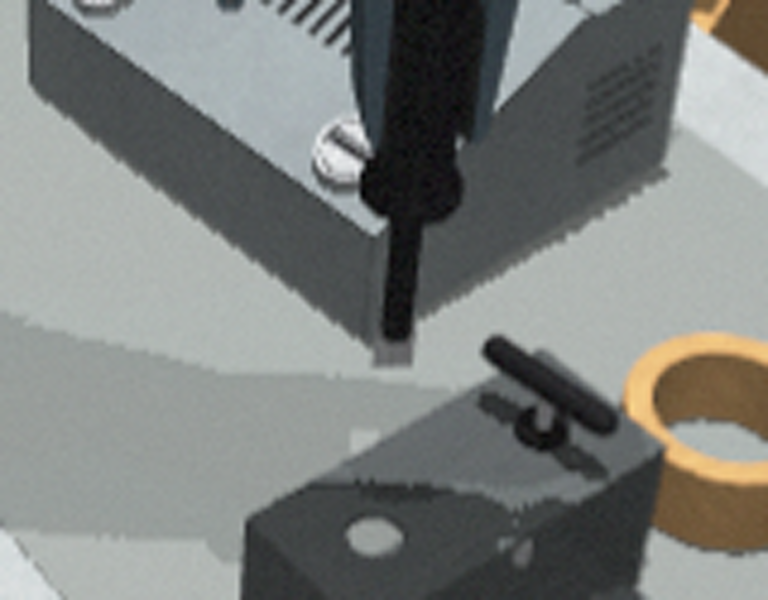

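View pics/wrist6.png

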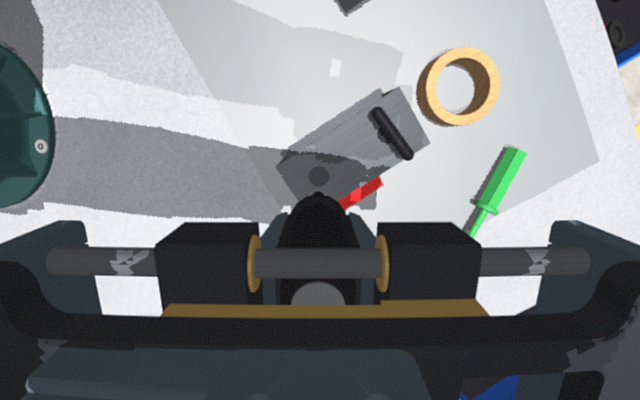

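The blade at crop (392,352) shows its full width, about 8 px, along the side camera's right axis. So the blade's x lies along the jaw axis. The empty hole is at crop (375,537) in the side view and at (318,176) in the wrist view. Next, measuring the hole and the fasteners.

```bash
python3 - <<'E'
from h import *
Z=np.array([0,0,1.])
d=load("side6");u,v=374,258
p=np.array([375,537])/4.8+[u-80,v-75]; print("hole side",p,onplane(d,p[0],p[1],Z,100).round(1))
d=load("wrist6"); print("hole wrist",onplane(d,318,176,Z,100).round(1))
d=load("side6"); p=np.array([392,366])/4.8+[u-80,v-75]; print("tip px",p,"expected",project(d,[457.7,-334.3,326.3-127.6]))
# fastener crops
out=[]
for nm,c in [("top0",[(273,187),(353,177)]),("side0",[(316,179),(367,215)]),("wrist1",[(372,104),(475,228)])]:
    d=load(nm)
    for (x,y) in c: out.append(cv2.resize(d["img"][y-16:y+16,x-20:x+20],(266,213),interpolation=cv2.INTER_CUBIC))
cv2.imwrite("pics/f.png",np.vstack([np.hstack(out[0::2]),np.hstack(out[1::2])]))
E
```

```text
hole side [372.125 294.875] [[ 458.  -339.2  100. ]]
hole wrist [[ 457.5 -334.6  100. ]]
tip px [375.66666667 259.25      ] expected [[374.25952335 259.00847378]]
```

View pics/f.png

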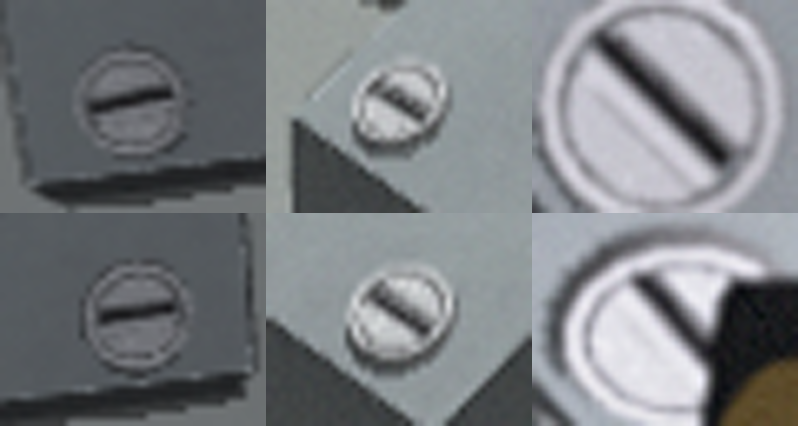

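```bash
cat > fast.py <<'E'
from h import *
n=np.array([-0.4278,-0.0508,0.9025]);n/=np.linalg.norm(n); dd=-180.0
obs={"top0":[(272.3,186.0),(353.3,176.0)],"side0":[(316,177.3),(367,213.5)],"wrist1":[(371,102.6)]}
for nm,P in obs.items():
    d=load(nm)
    r=[onplane(d,*p,n,dd+9)[0] for p in P]
    print(nm,[x.round(1) for x in r], "floor",[(x-9*n).round(1) for x in r])
    if len(r)==2: print(" sep",np.linalg.norm(r[0]-r[1]).round(1),"mid z floor",((r[0]+r[1])/2-9*n)[2].round(1),"yaw",np.degrees(np.arctan2(r[0][1]-r[1][1],r[0][0]-r[1][0]))-90)
# slot direction
def seg(nm,pts):
    d=load(nm); q=np.array(pts,float); X=onplane(d,q[:,0],q[:,1],n,dd+6)
    v=X[1]-X[0]
    up=np.array([0,0,1])-n*n[2]; up/=np.linalg.norm(up); left=np.cross(n,up)
    print(nm,"slot angle anticlockwise from level(+y left)",np.degrees(np.arctan2(v@-up*-1*0+ (v@up), v@ -left))%180, np.linalg.norm(v).round(1))
    print(left.round(2))
def L(x,y,cx,cy,ox,oy): return ((x-ox+.5)/6.65-.5+cx-20,(y-oy+.5)/6.66-.5+cy-16)
seg("top0",[L(90,107,273,187,0,0),L(172,94,273,187,0,0)])
seg("top0",[L(98,320,353,177,0,213),L(174,309,353,177,0,213)])
seg("wrist1",[L(602,42,372,104,532,0),L(727,160,372,104,532,0)])
E
python3 fast.py
```

```text
top0 [array([591.5,  84.2,  95.6]), array([ 614.9, -113.9,   95.6])] floor [array([595.4,  84.6,  87.5]), array([ 618.8, -113.5,   87.5])]
 sep 199.5 mid z floor 87.5 yaw 6.7338310625218725
side0 [array([593.3,  82.8,  96.4]), array([ 615.6, -116.6,   95.8])] floor [array([597.2,  83.3,  88.3]), array([ 619.5, -116.1,   87.7])]
 sep 200.6 mid z floor 88.0 yaw 6.37649489388366
wrist1 [array([591.6,  86.3,  95.8])] floor [array([595.5,  86.7,  87.7])]
top0 slot angle anticlockwise from level(+y left) 1.934865040767901 30.5
[-0.12  0.99  0.  ]
top0 slot angle anticlockwise from level(+y left) 1.2554603535858126 28.5
[-0.12  0.99  0.  ]
wrist1 slot angle anticlockwise from level(+y left) 6.016564312989569 28.3
[-0.12  0.99  0.  ]
```

```bash
cat > plan.py <<'E'
import numpy as np
from scipy.spatial.transform import Rotation as Ro
yaw=np.radians(6.7);t=np.radians(26)
n=np.array([-np.sin(t)*np.cos(yaw),-np.sin(t)*np.sin(yaw),np.cos(t)])
left=np.array([-np.sin(yaw),np.cos(yaw),0]); up=np.cross(left,n)
S={"L":np.array([596.,85.0,86.0]),"R":np.array([619.,-114.3,86.0])}
LEN=127.6
def target(f,h,ang,S=S):
    x=-left; a=np.radians(ang)   # ang: anticlockwise seen from outside (about +n)
    X=Ro.from_rotvec(n*a).apply(x); Z=-n; Y=np.cross(Z,X)
    return S[f]+n*(LEN+h), Ro.from_matrix(np.c_[X,Y,Z])
def delta(obs,f,h,ang,S=S):
    p,R=target(f,h,ang,S)
    R0=Ro.from_euler("xyz",obs["tcp_rot"],degrees=True)
    return np.r_[p-obs["tcp_pos"],(R*R0.inv()).as_rotvec()]
E
python3 - <<'E'
from plan import *
from rig import ctrl
o=ctrl.get_obs(); print(up.round(3),n.round(3)); 
for f,h in [("R",60),("R",40)]: print(f,h,delta(o,f,h,1).round(3),target(f,h,1)[0].round(1))
E
```

```text
[0.893 0.105 0.438] [-0.435 -0.051  0.899]
R 60 [ 79.692 210.342 -71.722   0.259  -0.395  -0.915] [ 537.3 -123.9  254.6]
R 40 [ 88.4   211.365 -89.698   0.259  -0.395  -0.915] [ 546.  -122.9  236.6]
```

Emit:
jog_arm([
  [20,60,0,0.05,-0.08,-0.19,0.2],
  [40,110,0,0.1,-0.15,-0.37,0.2],
  [60,160,-20,0.15,-0.23,-0.55,0.2],
  [80,210,-50,0.2,-0.31,-0.73,0.2],
  [88,211,-70,0.259,-0.395,-0.915,0.2],
  [88,211,-70,0.259,-0.395,-0.915,0.2],
  [88,211,-80,0.259,-0.395,-0.915,0.2],
  [88,211,-80,0.259,-0.395,-0.915,0.2],
])

```text
time: 6.98
tcp_pos: [545.2, -123.2, 245.2]
tcp_rot: [-154.1, -0.4, -82.3]
contact_force: [-0.8, -0.5, -1.8]
width: 27.7
```

```bash
python3 snap.py 7 side wrist top;python3 - <<'E'
from h import *
from plan import *
a=[]
for nm in ["side7","top7"]:
    d=load(nm); u,v=project(d,S["R"])[0].astype(int)
    a.append(cv2.resize(d["img"][v-50:v+25,u-40:u+35],(400,400),interpolation=cv2.INTER_CUBIC)); print(nm,u,v)
cv2.imwrite("pics/crop7.png",np.hstack(a))
E
```

```text
time 7.12
joints [-20.72  -2.19 127.21  21.51  33.44  45.77]
tcp_pos [ 545.94 -123.49  246.5 ]
tcp_rot [-153.99   -0.44  -82.38]
contact_force [-0.02  0.89 -2.36]
torque [-0.13  0.56 -0.04]
width 27.78
side7 367 215
top7 353 174
```

View pics/crop7.png

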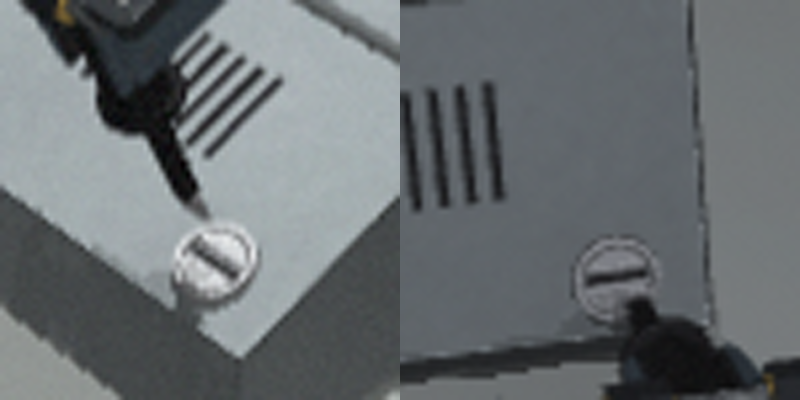

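View pics/wrist7.png

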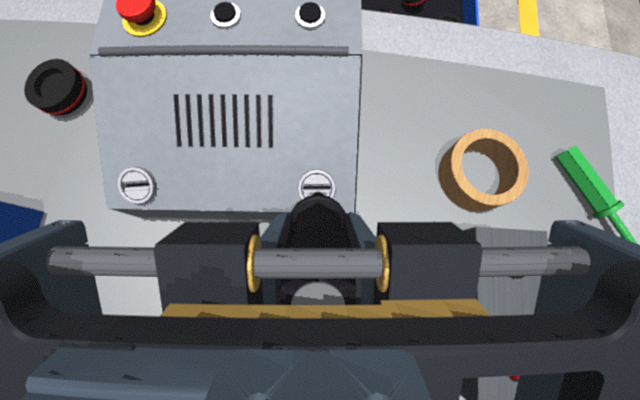

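```bash
python3 - <<'E'
from h import *
d=load("wrist7")
a=cv2.resize(d["img"][165:210,112:162],(400,360),interpolation=cv2.INTER_CUBIC)
b=cv2.resize(d["img"][165:210,292:342],(400,360),interpolation=cv2.INTER_CUBIC)
cv2.imwrite("pics/crop7b.png",np.hstack([a,b]))
E
```

```text
(no output)
```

View pics/crop7b.png

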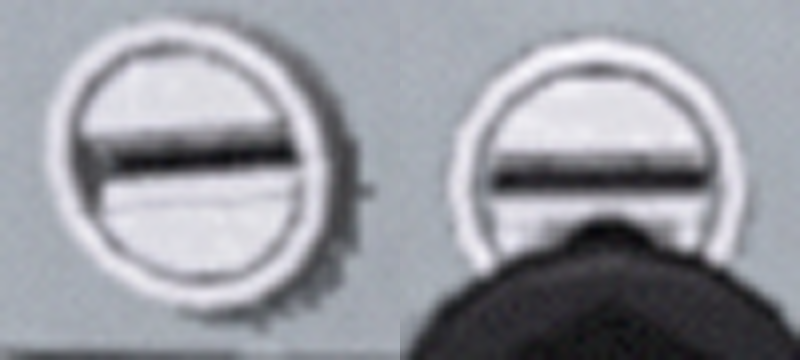

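```bash
python3 - <<'E'
from h import *
from plan import *
from rig import ctrl
d=load("wrist7")
def px(x,y,ox): return ((x%400+.5)/8-.5+ox,(y+.5)/8-.5+165)
dd=n@S["L"]; print("dd",dd,n@S["R"])
for f,c,a,b,ox in [("L",(187,165),(110,162),(297,155),112),("R",(597,183),(492,180),(708,179),292)]:
    r=onplane(d,*px(*c,ox),n,dd+9)[0]-9*n
    q=[onplane(d,*px(*p,ox),n,dd+2)[0] for p in (a,b)]
    v=q[1]-q[0]; m=(q[0]+q[1])/2
    print(f,"ring floor",r.round(1),"groove mid",(m-2*n).round(1),"len",np.linalg.norm(v).round(1),"ang",np.degrees(np.arctan2(v@up,-v@left)).round(1), "up offset",((m-r)@up).round(1))
o=ctrl.get_obs(); p=o["tcp_pos"]; R0=Ro.from_euler("xyz",o["tcp_rot"],degrees=True).as_matrix()
tip=p+R0[:,2]*LEN; e=tip-S["R"]; print("tip-S: n",e@n,"up",e@up,"left",e@left, "zang",np.degrees(np.arccos(-R0[:,2]@n)),"xang",np.degrees(np.arctan2(R0[:,0]@up,-R0[:,0]@left)))
for nm in ["side7","top7"]:
    print(nm,project(load(nm),tip),project(load(nm),S["R"]+8*n))
X=cloud(d); Q=X[100:180,150:330].reshape(-1,3); Q=Q[~np.isnan(Q).any(1)]
print("plane offset of depth from model:",np.median(Q@n-dd), np.percentile(Q@n-dd,[10,90]))
for nm in ["top0","side0"]:
    X=cloud(load(nm)).reshape(-1,3);X=X[~np.isnan(X).any(1)]
    e=X-(S["L"]+S["R"])/2; m=(abs(e@left)<60)&(e@up<100)&(e@up>-20)&(abs(e@n)<12); print(nm,np.median((e@n)[m]))
E
```

```text
dd -186.53594875876502 -186.3564125560411
L ring floor [594.8  85.   85.4] groove mid [594.2  86.6  85.2] len 27.6 ang 2.9 up offset -0.5
R ring floor [ 618.8 -113.1   85.8] groove mid [ 618.  -113.6   85.4] len 29.7 ang 1.3 up offset -0.9
tip-S: n 48.94002102763937 up 4.204663295620047 left -0.5861882764244108 zang 0.014998064073140934 xang 1.0239027661452669
side7 [[363.50820823 204.01883951]] [[366.44379065 213.92716165]]
top7 [[356.08930921 179.08768879]] [[353.52402673 175.91209853]]
plane offset of depth from model: 0.10251055452175706 [-0.89002563  1.19163659]
top0 1.55030247752361
side0 0.9422932925071801
```

```bash
sed -i 's/^S=.*/S={"L":np.array([595.3,85.3,85.8]),"R":np.array([618.6,-113.8,85.8])}/' plan.py; python3 - <<'E'
from plan import *
from rig import ctrl
o=ctrl.get_obs()
print(delta(o,"R",40,1).round(3));print(delta(o,"R",14,1).round(3))
E
```

```text
[ -0.308   1.122 -10.067   0.      0.     -0.   ]
[ 11.011   2.452 -33.436   0.      0.     -0.   ]
```

Emit:
jog_arm([
  [0,1.1,-10,0,0,0,0.2],
  [5,1.8,-21,0,0,0,0.2],
  [11,2.5,-33.4,0,0,0,0.2],
  [11,2.5,-33.4,0,0,0,0.2],
  [11,2.5,-33.4,0,0,0,0.2],
])

```text
time: 7.75
tcp_pos: [557.0, -120.9, 213.0]
tcp_rot: [-154.0, -0.4, -82.4]
contact_force: [0.6, -0.0, -0.8]
width: 27.9
```

```bash
python3 snap.py 8 side wrist top;python3 - <<'E'
from h import *
from plan import *
a=[]
for nm in ["side8","top8"]:
    d=load(nm); u,v=project(d,S["R"])[0].astype(int)
    a.append(cv2.resize(d["img"][v-30:v+20,u-25:u+25],(400,400),interpolation=cv2.INTER_CUBIC)); print(nm,u,v)
cv2.imwrite("pics/crop8.png",np.hstack(a))
E
```

```text
time 7.9
joints [-19.94   1.82 127.36  23.69  29.33  43.77]
tcp_pos [ 557.04 -121.07  213.49]
tcp_rot [-153.96   -0.45  -82.38]
contact_force [-0.77  0.13 -1.76]
torque [-0.13  0.59 -0.01]
width 27.76
side8 366 215
top8 352 175
```

View pics/crop8.png

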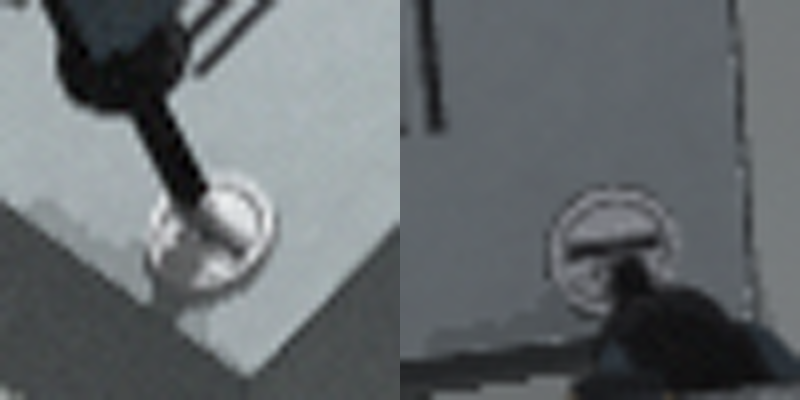

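View pics/wrist8.png

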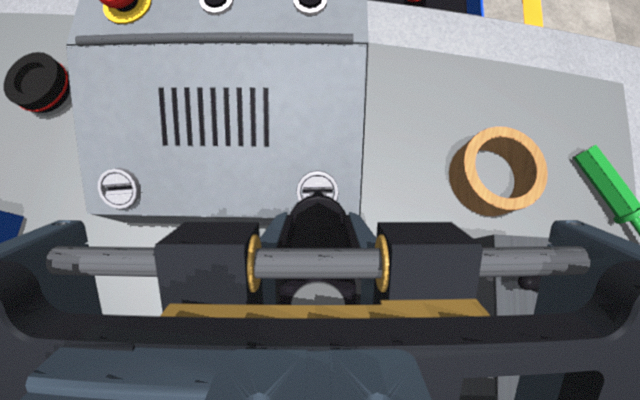

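Emit:
jog_arm([
  [2.2,0.3,-4.5,0,0,0,0.2],
  [3.5,0.4,-7.2,0,0,0,0.2],
  [3.9,0.5,-8.1,0,0,0,0.2],
  [3.9,0.5,-8.1,0,0,0,0.2],
])

```text
time: 8.4
tcp_pos: [560.9, -120.5, 205.3]
tcp_rot: [-154.0, -0.5, -82.4]
contact_force: [0.1, 0.3, -1.6]
width: 27.3
```

```bash
cat > st.py <<'E'
import sys
from plan import *
from rig import ctrl
o=ctrl.get_obs();f=sys.argv[1]
p=o["tcp_pos"]; R0=Ro.from_euler("xyz",o["tcp_rot"],degrees=True).as_matrix()
e=p+R0[:,2]*LEN-S[f]
F=o["contact_force"];T=o["torque"]
print("t",round(o["time"],2),"tip n/up/left",(e@n).round(2),(e@up).round(2),(e@left).round(2),"xang",np.degrees(np.arctan2(R0[:,0]@up,-R0[:,0]@left)).round(2),"zang",np.degrees(np.arccos(min(1,-R0[:,2]@n))).round(2))
print("F n/up/left",(F@n).round(2),(F@up).round(2),(F@left).round(2),"T",(T@n).round(3),(T@up).round(3),(T@left).round(3),"w",o["width"].round(2),"j",o["joints"].round(1))
for a in sys.argv[2:]:
    h,g=map(float,a.split(",")); print(a,delta(o,f,h,g).round(3))
E
python3 st.py R 2,1 0,1
```

```text
t 8.4 tip n/up/left 5.22 0.26 0.05 xang 1.03 zang 0.03Traceback (most recent call last):
  File "st.py", line 9, in <module>
    print("F n/up/left",(F@n).round(2),(F@up).round(2),(F@left).round(2),"T",(T@n).round(3),(T@up).round(3),(T@left).round(3),"w",o["width"].round(2),"j",o["joints"].round(1))
                                                                                                                                  ^^^^^^^^^^^^^^^^
AttributeError: 'float' object has no attribute 'round'
```

```bash
sed -i 's/o\["width"\].round(2)/round(float(o["width"]),2)/' st.py; python3 st.py R 2,1 0,1
```

```text
t 8.4 tip n/up/left 5.22 0.26 0.05 xang 1.03 zang 0.03
F n/up/left -1.49 -0.54 0.28 T -0.006 -0.008 0.576 w 27.28 j [-19.7   3.  127.2  24.3  28.3  43.3]
2,1 [ 1.236e+00  1.000e-01 -2.981e+00  0.000e+00  1.000e-03 -0.000e+00]
0,1 [ 2.107e+00  2.020e-01 -4.779e+00  0.000e+00  1.000e-03 -0.000e+00]
```

Emit:
jog_arm([
  [1.3,0.1,-2.7,0,0,0,0.2],
  [2.2,0.2,-4.5,0,0,0,0.2],
  [2.2,0.2,-4.5,0,0,0,0.2],
  [2.2,0.2,-4.5,0,0,0,0.2],
])

```text
time: 8.9
tcp_pos: [563.2, -120.4, 201.1]
tcp_rot: [-154.0, -0.5, -82.4]
contact_force: [-6.9, 0.3, 7.6]
width: 27.9
```

```bash
 python3 st.py R 0,1 -1,1
```

```text
t 8.9 tip n/up/left 0.51 0.53 -0.08 xang 1.05 zang 0.04
F n/up/left 9.84 -2.76 1.14 T 0.036 0.119 1.222 w 27.85 j [-19.6   3.6 127.1  24.6  27.8  42.9]
0,1 [-0.175  0.069 -0.648  0.     0.001 -0.001]
-1,1 [ 2.600e-01  1.200e-01 -1.547e+00  0.000e+00  1.000e-03 -1.000e-03]
```

Emit:
jog_arm([
  [0,0,0,-0.065,-0.008,0.135,0.2],
  [0,0,0,-0.13,-0.015,0.27,0.2],
  [0,0,0,-0.196,-0.023,0.405,0.2],
  [0,0,0,-0.261,-0.031,0.539,0.2],
  [0,0,0,-0.326,-0.038,0.674,0.2],
  [0,0,0,-0.348,-0.041,0.719,0.2],
  [0,0,0,-0.348,-0.041,0.719,0.2],
])

```text
time: 9.78
tcp_pos: [563.5, -120.4, 201.4]
tcp_rot: [-161.5, -18.7, -39.5]
contact_force: [-1.4, 0.5, 4.0]
width: 27.8
```

```bash
 python3 st.py R 0,80 0,104; python3 snap.py 9 side top; python3 - <<'E'
from h import *
from plan import *
a=[]
for nm in ["side9","top9"]:
    d=load(nm); u,v=project(d,S["R"])[0].astype(int)
    a.append(cv2.resize(d["img"][v-30:v+20,u-25:u+25],(400,400),interpolation=cv2.INTER_CUBIC))
cv2.imwrite("pics/crop9.png",np.hstack(a))
E
```

```text
t 9.78 tip n/up/left 0.66 0.91 -0.04 xang 46.84 zang 0.07
F n/up/left 4.17 0.56 0.63 T 0.001 0.386 0.325 w 27.83 j [-19.6   3.6 127.1  24.7  27.9  -2.9]
0,80 [-0.427  0.088 -0.936 -0.253 -0.029  0.52 ]
0,104 [-0.427  0.088 -0.936 -0.435 -0.051  0.896]
time 9.88
joints [-19.63   3.58 127.09  24.7   27.89  -2.88]
tcp_pos [ 563.44 -120.42  201.39]
tcp_rot [-161.46  -18.65  -39.57]
contact_force [-1.91  0.62  4.45]
torque [0.39 0.32 0.11]
width 28.11
```

View pics/crop9.png

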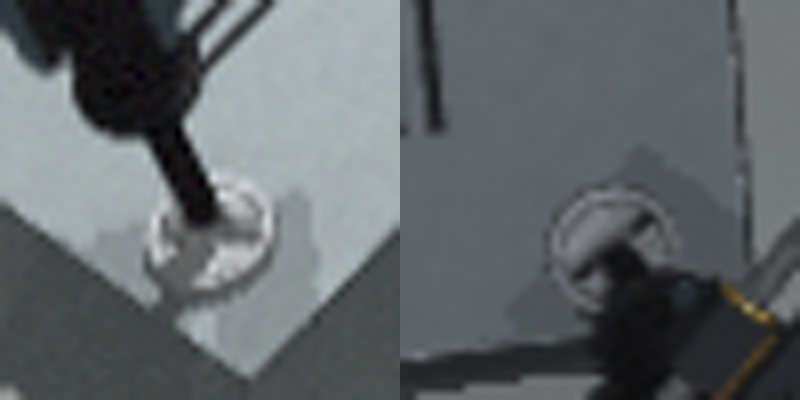

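The slot has turned with the blade: it now runs diagonally in the top crop at about (610,245). Continuing.

Emit:
jog_arm([
  [-0.2,0,-0.8,-0.065,-0.008,0.135,0.2],
  [-0.2,0,-0.8,-0.13,-0.015,0.27,0.2],
  [-0.2,0,-0.8,-0.196,-0.023,0.405,0.2],
  [-0.2,0,-0.8,-0.261,-0.031,0.539,0.2],
  [-0.2,0,-0.8,-0.326,-0.038,0.674,0.2],
  [-0.2,0,-0.8,-0.391,-0.046,0.809,0.2],
  [-0.2,0,-0.8,-0.435,-0.051,0.896,0.2],
  [-0.2,0,-0.8,-0.435,-0.051,0.896,0.2],
])

```text
time: 10.88
tcp_pos: [563.7, -120.1, 201.4]
tcp_rot: [173.3, -25.3, 22.1]
contact_force: [-6.3, 5.5, 11.7]
width: 27.9
```

```bash
 python3 st.py R 0,106 20,104; python3 snap.py 10 side top; python3 - <<'E'
from h import *
from plan import *
a=[]
for nm in ["side10","top10"]:
    d=load(nm); u,v=project(d,S["R"])[0].astype(int)
    a.append(cv2.resize(d["img"][v-30:v+20,u-25:u+25],(400,400),interpolation=cv2.INTER_CUBIC))
cv2.imwrite("pics/crop10.png",np.hstack(a))
E
```

```text
t 10.88 tip n/up/left 0.52 1.12 0.29 xang 103.93 zang 0.09
F n/up/left 13.04 0.06 6.18 T -0.177 1.785 -0.081 w 27.87 j [-19.6   3.6 127.1  24.7  27.9 -60. ]
0,106 [-0.62  -0.219 -0.886 -0.017 -0.001  0.032]
20,104 [-9.328e+00 -1.242e+00  1.709e+01 -2.000e-03  1.000e-03  1.000e-03]
time 10.98
joints [-19.6    3.6  127.08  24.73  27.89 -59.95]
tcp_pos [ 563.65 -120.1   201.34]
tcp_rot [173.39 -25.27  22.05]
contact_force [-6.51  4.15 11.86]
torque [1.66 0.13 0.64]
width 27.71
```

View pics/crop10.png

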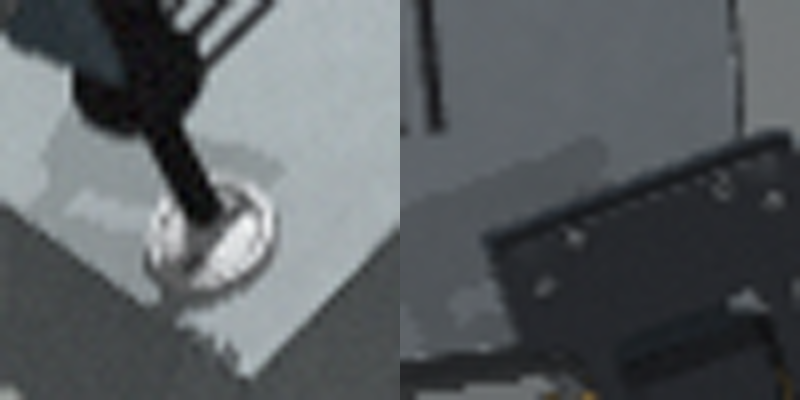

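Emit:
jog_arm([
  [0,0,0,-0.02,-0.002,0.04,0.2],
  [0,0,0,-0.043,-0.005,0.09,0.2],
  [0,0,0,-0.043,-0.005,0.09,0.2],
])

```text
time: 11.35
tcp_pos: [563.7, -119.9, 201.5]
tcp_rot: [170.8, -24.5, 28.2]
contact_force: [-4.3, 2.2, 5.7]
width: 27.8
```

```bash
 python3 st.py R 20,100
```

```text
t 11.35 tip n/up/left 0.62 1.15 0.63 xang 109.51 zang 0.15
F n/up/left 6.88 -1.07 2.69 T -0.432 0.804 0.349 w 27.83 j [-19.6   3.6 127.1  24.8  28.  -65.7]
20,100 [-9.3140e+00 -1.4300e+00  1.6972e+01  7.0000e-02  9.0000e-03 -1.5000e-01]
```

Emit:
jog_arm([
  [0,0,0,0.04,0.005,-0.08,0.2],
  [0,0,0,0.08,0.01,-0.17,0.2],
  [-2,-0.5,4,0.08,0.01,-0.17,0.2],
  [-9.3,-1.4,17,0.08,0.01,-0.17,0.2],
  [-20,-2.6,39,0.08,0.01,-0.17,0.2],
  [-20,-2.6,39,0.08,0.01,-0.17,0.2],
])

```text
time: 12.1
tcp_pos: [543.9, -123.1, 242.5]
tcp_rot: [175.6, -25.9, 16.5]
contact_force: [1.0, 0.5, -1.6]
width: 27.7
```

```bash
 python3 st.py L 40,3; python3 snap.py 11 side wrist top;python3 - <<'E'
from h import *
from plan import *
a=[]
for nm in ["side11","top11"]:
    d=load(nm); u,v=project(d,S["R"])[0].astype(int)
    a.append(cv2.resize(d["img"][v-50:v+25,u-40:u+35],(400,400),interpolation=cv2.INTER_CUBIC))
cv2.imwrite("pics/crop11.png",np.hstack(a))
E
```

```text
t 12.1 tip n/up/left 46.31 1.44 -201.16 xang 98.81 zang 0.22
F n/up/left -1.88 0.23 0.42 T 0.006 -0.034 0.465 w 27.71 j [-20.7  -2.1 127.7  21.9  32.7 -52.5]
40,3 [-2.15820e+01  1.99795e+02 -6.10700e+00  7.32000e-01  8.70000e-02
 -1.50100e+00]
time 12.25
joints [-20.71  -1.92 127.73  21.98  32.68 -52.5 ]
tcp_pos [ 543.54 -122.57  240.14]
tcp_rot [175.75 -25.7   16.42]
contact_force [-0.4  -0.26 -2.77]
torque [-0.13  0.48 -0.04]
width 27.57
```

View pics/crop11.png

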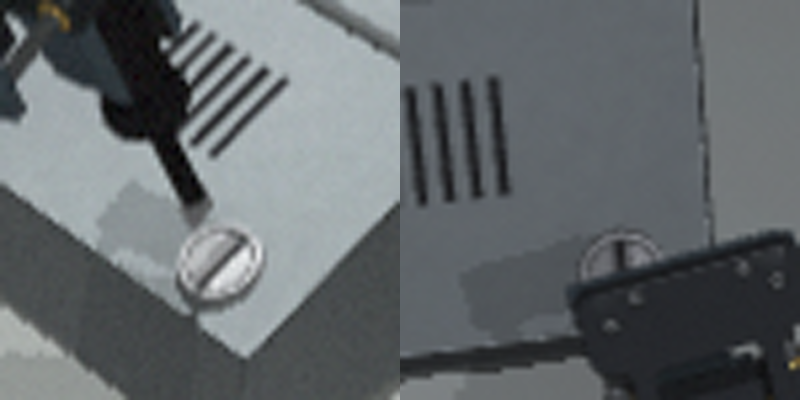

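View pics/wrist11.png

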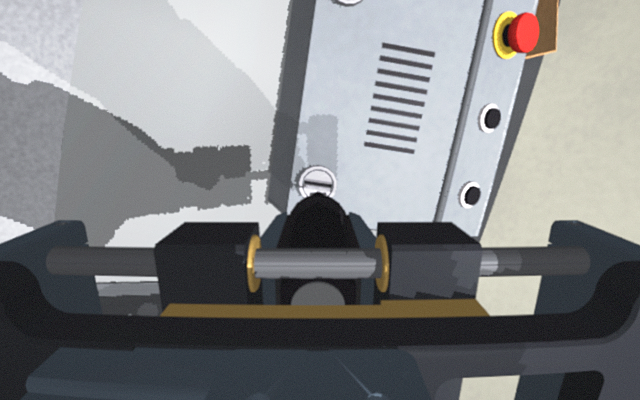

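The right slot now points up the slope: side crop (220,262), top crop (620,250). On to the left fastener.

Emit:
jog_arm([
  [-5,40,0,0.073,0.009,-0.15,0.2],
  [-10,80,0,0.146,0.017,-0.3,0.2],
  [-15,120,0,0.22,0.026,-0.45,0.2],
  [-18,160,0,0.293,0.035,-0.6,0.2],
  [-21.6,199.8,-1,0.366,0.043,-0.75,0.2],
  [-21.6,199.8,-3,0.439,0.052,-0.9,0.2],
  [-21.6,199.8,-6,0.512,0.061,-1.05,0.2],
  [-21.6,199.8,-6,0.586,0.07,-1.2,0.2],
  [-21.6,199.8,-6,0.659,0.078,-1.35,0.2],
  [-21.6,199.8,-6,0.732,0.087,-1.501,0.2],
  [-21.6,199.8,-6,0.732,0.087,-1.501,0.2],
])

```text
time: 13.62
tcp_pos: [521.8, 77.3, 233.4]
tcp_rot: [-154.0, -1.2, -80.5]
contact_force: [0.9, -0.4, -2.3]
width: 27.8
```

```bash
 python3 st.py L 40,3 14,3; python3 snap.py 12 side wrist top;python3 - <<'E'
from h import *
from plan import *
a=[]
for nm in ["side12","wrist12"]:
    d=load(nm); u,v=project(d,S["L"])[0].astype(int)
    a.append(cv2.resize(d["img"][v-40:v+20,u-30:u+30],(400,400),interpolation=cv2.INTER_CUBIC))
cv2.imwrite("pics/crop12.png",np.hstack(a))
E
```

```text
t 13.62 tip n/up/left 37.48 -1.6 1.06 xang 2.99 zang 0.19
F n/up/left -2.46 -0.27 -0.47 T 0.059 0.005 0.544 w 27.78 j [  5.6  -5.5 131.9   1.5  27.6  84.7]
40,3 [ 5.500e-01 -6.110e-01  3.033e+00 -3.000e-03  1.000e-03 -1.000e-03]
14,3 [ 1.1870e+01  7.1900e-01 -2.0335e+01 -3.0000e-03  1.0000e-03 -1.0000e-03]
time 13.78
joints [  5.55  -5.55 131.89   1.45  27.58  84.51]
tcp_pos [521.84  77.29 233.75]
tcp_rot [-153.93   -1.24  -80.39]
contact_force [ 0.46  0.66 -1.17]
torque [-0.19  0.57  0.07]
width 27.86
```

View pics/crop12.png

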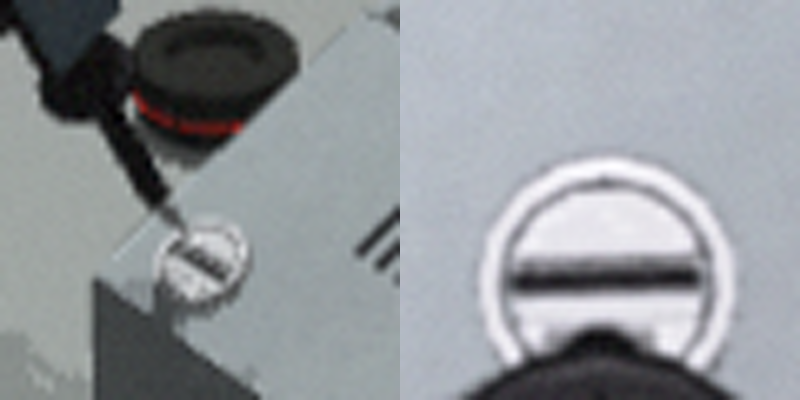

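Emit:
jog_arm([
  [5,0.4,-8,0,0,0,0.2],
  [11.9,0.7,-20.5,0,0,0,0.2],
  [14,1,-25,0,0,0,0.2],
  [15.8,1.2,-28.6,0,0,0,0.2],
  [15.8,1.2,-28.6,0,0,0,0.2],
])

```text
time: 14.4
tcp_pos: [537.6, 78.5, 204.8]
tcp_rot: [-154.0, -1.2, -80.4]
contact_force: [-0.1, 0.5, -2.4]
width: 27.7
```

```bash
 python3 st.py L 2,3 0,3
```

```text
t 14.4 tip n/up/left 4.86 0.14 0.34 xang 3.17 zang 0.18
F n/up/left -2.19 -1.07 0.46 T 0.031 0.03 0.581 w 27.66 j [  5.5  -0.9 131.3   1.7  23.6  84.2]
2,3 [ 1.256e+00  1.840e-01 -2.565e+00 -1.000e-03  1.000e-03 -4.000e-03]
0,3 [ 2.127e+00  2.860e-01 -4.362e+00 -1.000e-03  1.000e-03 -4.000e-03]
```

Emit:
jog_arm([
  [1.2,0.2,-2.6,0,0,0,0.2],
  [2.2,0.3,-4.6,0,0,0,0.2],
  [2.2,0.3,-4.6,0,0,0,0.2],
  [2.2,0.3,-4.6,0,0,0,0.2],
])

```text
time: 14.9
tcp_pos: [540.0, 78.8, 201.1]
tcp_rot: [-153.9, -1.2, -80.4]
contact_force: [-12.3, -1.5, 15.7]
width: 27.8
```

```bash
 python3 st.py L 0,3
```

```text
t 14.9 tip n/up/left 0.43 0.67 0.39 xang 3.17 zang 0.2
F n/up/left 19.53 -4.21 -0.03 T 0.0 -0.031 1.656 w 27.76 j [  5.5  -0.3 131.2   1.8  23.   84.1]
0,3 [-0.207 -0.037 -0.584 -0.002  0.002 -0.004]
```

Seated on the slot floor at the same depth as the right one. Turning.

Emit:
jog_arm([
  [0,0,0,-0.065,-0.008,0.135,0.2],
  [0,0,0,-0.13,-0.015,0.27,0.2],
  [0,0,0,-0.196,-0.023,0.405,0.2],
  [0,0,0,-0.261,-0.031,0.539,0.2],
  [0,0,0,-0.326,-0.038,0.674,0.2],
  [0,0,0,-0.391,-0.046,0.809,0.2],
  [0,0,0,-0.391,-0.046,0.809,0.2],
])

```text
time: 15.78
tcp_pos: [539.9, 78.8, 201.4]
tcp_rot: [-164.2, -20.8, -31.3]
contact_force: [-5.4, -1.7, 5.5]
width: 27.8
```

```bash
 python3 st.py L 0,100
```

```text
t 15.78 tip n/up/left 0.72 0.32 0.5 xang 54.85 zang 0.24
F n/up/left 7.4 -2.62 -1.05 T 0.016 -0.388 1.217 w 27.77 j [  5.5  -0.3 131.1   1.9  23.3  32.3]
0,100 [-0.145 -0.006 -0.872 -0.346 -0.044  0.707]
```

Emit:
jog_arm([
  [0.3,0,-0.8,-0.065,-0.008,0.135,0.2],
  [0.3,0,-0.8,-0.13,-0.015,0.27,0.2],
  [0.3,0,-0.8,-0.196,-0.023,0.405,0.2],
  [0.3,0,-0.8,-0.261,-0.031,0.539,0.2],
  [0.3,0,-0.8,-0.326,-0.038,0.674,0.2],
  [0.3,0,-0.8,-0.391,-0.046,0.809,0.2],
  [0.3,0,-0.8,-0.411,-0.048,0.849,0.2],
  [0.3,0,-0.8,-0.411,-0.048,0.849,0.2],
])

```text
time: 16.77
tcp_pos: [540.2, 78.9, 201.3]
tcp_rot: [171.2, -24.3, 27.6]
contact_force: [-12.4, -0.8, 17.0]
width: 27.4
```

```bash
 python3 st.py L 0,105; python3 snap.py 13 side top
```

```text
t 16.77 tip n/up/left 0.54 0.23 0.27 xang 108.96 zang 0.25
F n/up/left 20.75 -3.66 0.65 T -0.353 0.279 1.568 w 27.4 j [  5.6  -0.2 131.    1.4  23.5 -21.3]
0,105 [-0.439 -0.134 -0.825  0.029 -0.001 -0.063]
time 16.88
joints [  5.58  -0.2  130.95   1.43  23.5  -21.23]
tcp_pos [540.18  78.89 201.28]
tcp_rot [171.19 -24.3   27.54]
contact_force [-12.58  -0.32  15.33]
torque [ 0.24  1.62 -0.29]
width 27.87
```

View pics/side13.png

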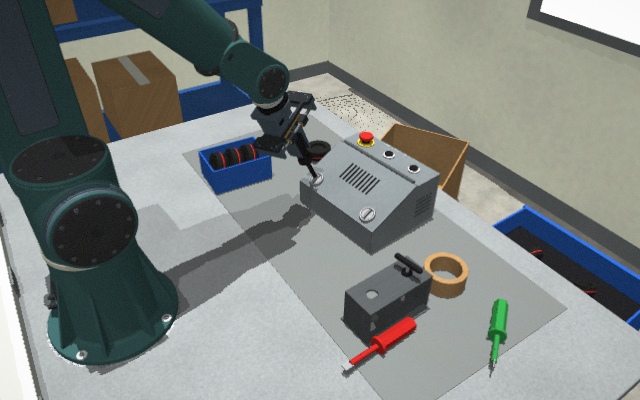

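Torque is up at the stop (-0.35 N m), as on the right. Unwinding the play and backing off along the axis.

Emit:
jog_arm([
  [0,0,0,0.04,0.005,-0.08,0.2],
  [0,0,0,0.085,0.01,-0.175,0.2],
  [-2,-0.3,4,0.085,0.01,-0.175,0.2],
  [-6,-0.7,12,0.085,0.01,-0.175,0.2],
  [-11,-1.3,22,0.085,0.01,-0.175,0.2],
  [-17,-2,34,0.085,0.01,-0.175,0.2],
  [-24,-2.8,48,0.085,0.01,-0.175,0.2],
  [-32,-3.8,64,0.085,0.01,-0.175,0.2],
  [-35,-4,75,0.085,0.01,-0.175,0.2],
])

```text
time: 18.0
tcp_pos: [504.9, 74.8, 277.7]
tcp_rot: [176.4, -25.6, 15.3]
contact_force: [-0.1, -0.8, -1.4]
width: 27.8
```

```bash
 python3 st.py L; python3 snap.py 14 side top wrist; python3 - <<'E'
from h import *
d=load("side14"); cv2.imwrite("pics/crop14.png",cv2.resize(d["img"][110:260,270:450],(720,600),interpolation=cv2.INTER_CUBIC))
for nm in ["side14","top14"]:
    P=cloud(load(nm)).reshape(-1,3)
    m=(P[:,0]>560)&(P[:,0]<760)&(P[:,1]>-100)&(P[:,1]<40)&(P[:,2]>75)&(P[:,2]<141)
    Q=P[m];k=np.ones(len(Q),bool)
    for _ in range(15):
        c=Q[k].mean(0);nn=np.linalg.svd(Q[k]-c,full_matrices=False)[2][2];nn*=np.sign(nn[2]);k=abs((Q-c)@nn)<3
    print(nm,"tilt",np.degrees(np.arccos(nn[2])),k.sum())
E
```

```text
t 18.0 tip n/up/left 84.79 1.97 0.47 xang 97.76 zang 0.2
F n/up/left -1.16 -0.74 -0.81 T 0.054 -0.112 0.459 w 27.84 j [  5.5 -11.5 131.5   1.2  34.1  -9.9]
time 18.15
joints [  5.46 -11.34 131.5    1.21  33.98  -9.89]
tcp_pos [505.42  74.9  277.1 ]
tcp_rot [176.39 -25.63  15.32]
contact_force [ 0.19 -0.48 -2.81]
torque [-0.14  0.48 -0.  ]
width 27.91
side14 tilt 16.148575343107016 1859
top14 tilt 16.03831018453534 3233
```

View pics/crop14.png

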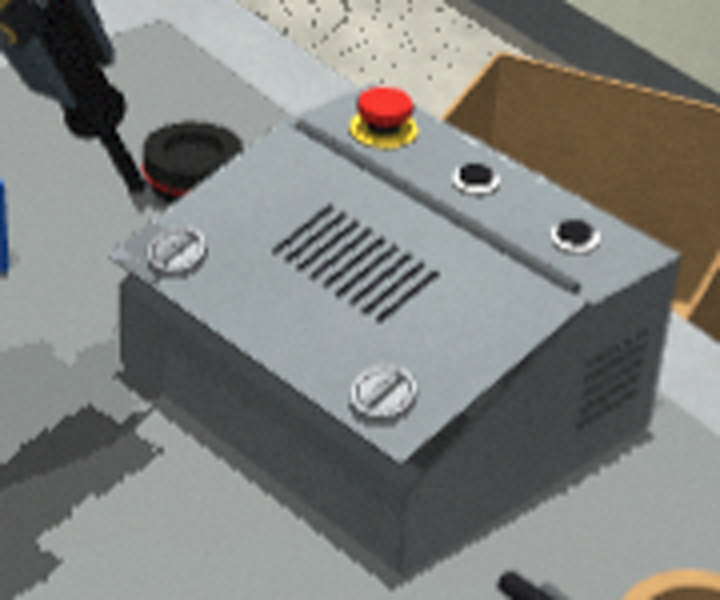

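View pics/wrist14.png

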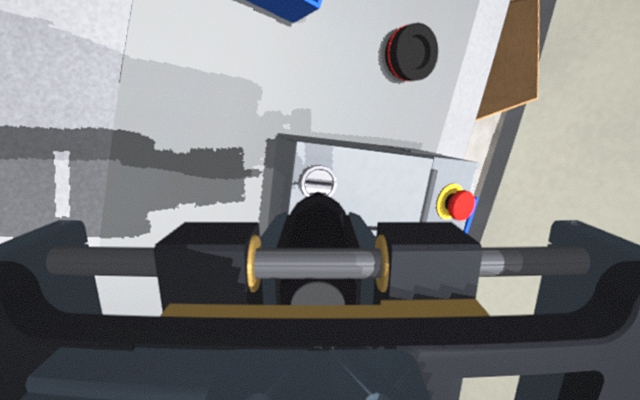

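The side view shows the cover ajar (tilt 16.1°, so it has risen about 10°) and both slots pointing up the slope, at crop (177,250) and (383,392). Now back to the stand.

```bash
cat > ret.py <<'E'
from plan import *
from rig import ctrl
o=ctrl.get_obs()
R0=Ro.from_euler("xyz",o["tcp_rot"],degrees=True); R1=Ro.from_euler("xyz",[180,0,-29],degrees=True)
print(o["tcp_pos"].round(2),np.r_[np.array([457.6,-334.6,285])-o["tcp_pos"],(R1*R0.inv()).as_rotvec()].round(3))
E
python3 ret.py
```

```text
[505.42  74.9  277.1 ] [-4.7815e+01 -4.0950e+02  7.9020e+00  1.1800e-01  4.4700e-01 -7.4600e-01]
```

Emit:
jog_arm([
  [-15,-20,30,0.02,0.075,-0.12,0.2],
  [-30,-60,30,0.04,0.15,-0.25,0.2],
  [-40,-110,30,0.06,0.22,-0.37,0.2],
  [-45,-160,30,0.08,0.3,-0.5,0.2],
  [-47.8,-210,30,0.1,0.37,-0.62,0.2],
  [-47.8,-260,30,0.118,0.447,-0.746,0.2],
  [-47.8,-310,30,0.118,0.447,-0.746,0.2],
  [-47.8,-360,30,0.118,0.447,-0.746,0.2],
  [-47.8,-395,20,0.118,0.447,-0.746,0.2],
  [-47.8,-409.5,8,0.118,0.447,-0.746,0.2],
  [-47.8,-409.5,8,0.118,0.447,-0.746,0.2],
  [-47.8,-409.5,8,0.118,0.447,-0.746,0.2],
])

```text
time: 19.65
tcp_pos: [457.8, -333.6, 285.0]
tcp_rot: [-180.0, 0.0, -29.0]
contact_force: [-0.6, 0.5, -0.9]
width: 27.8
```

```bash
python3 ret.py; python3 snap.py 15 side wrist; python3 - <<'E'
from h import *
a=[]
d=load("side15"); cv2.imwrite("pics/crop15.png",cv2.resize(d["img"][220:340,300:450],(750,600),interpolation=cv2.INTER_CUBIC))
d=load("wrist15"); cv2.imwrite("pics/crop15w.png",cv2.resize(d["img"][100:250,220:420],(800,600),interpolation=cv2.INTER_CUBIC))
E
```

```text
[ 457.75 -333.64  285.01] [-0.151 -0.964 -0.008 -0.001  0.    -0.   ]
time 19.75
joints [-3.8450e+01  4.9600e+00  1.1221e+02  3.0000e-02  6.2800e+01 -9.5200e+00]
tcp_pos [ 457.93 -333.74  285.52]
tcp_rot [-1.7998e+02 -4.0000e-02 -2.8950e+01]
contact_force [-0.57 -0.21 -1.34]
torque [-0.1   0.1  -0.02]
width 27.81
```

View pics/crop15.png

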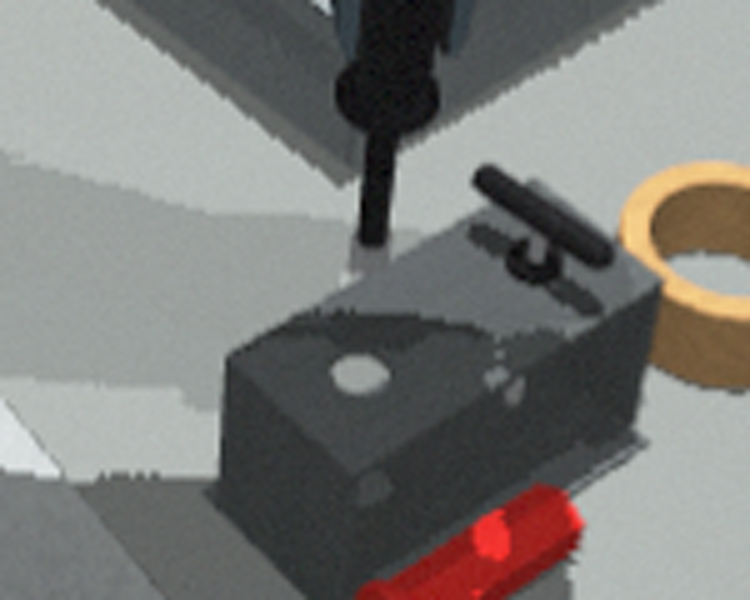

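View pics/crop15w.png

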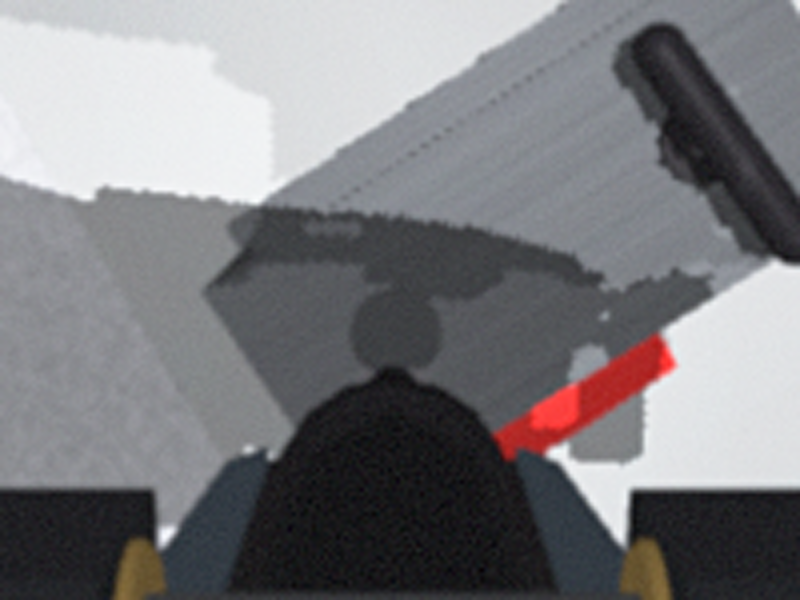

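```bash
python3 - <<'E'
from h import *
Z=np.array([0,0,1.])
d=load("wrist15"); print(onplane(d,397.5/4-.5+220,330.5/4-.5+100,Z,100).round(1))
# top edge/side of hole
for p in [(350,330),(443,330),(397,285)]: print(onplane(d,(p[0]+.5)/4-.5+220,(p[1]+.5)/4-.5+100,Z,100).round(1))
d=load("side15")
tip=np.array([369,270])/5+[299.6,219.6]; hole=np.array([360,375])/5+[299.6,219.6]
print("tip px",tip,"model",project(d,[457.9,-333.7,285.5-127.6]),"hole px",hole,"model",project(d,[457.6,-334.6,100]))
E
```

```text
[[ 458.8 -334.2  100. ]]
[[ 447.2 -327.8  100. ]]
[[ 470.2 -340.5  100. ]]
[[ 465. -323.  100.]]
tip px [373.4 273.6] model [[372.55812186 273.52679954]] hole px [371.6 294.6] model [[370.57585115 293.54329682]]
```

Emit:
jog_arm([
  [0,-0.7,-20,0,0,0,0.2],
  [0,-0.7,-45,0,0,0,0.2],
  [0,-0.7,-65,0,0,0,0.2],
  [0,-0.7,-80,0,0,0,0.2],
])

```text
time: 20.25
tcp_pos: [457.7, -334.0, 203.9]
tcp_rot: [-180.0, 0.0, -28.9]
contact_force: [-0.1, -0.7, -1.2]
width: 28.0
```

```bash
python3 snap.py 16 side; python3 - <<'E'
from h import *
d=load("side16"); cv2.imwrite("pics/crop16.png",cv2.resize(d["img"][220:340,300:450],(750,600),interpolation=cv2.INTER_CUBIC))
E
```

```text
time 20.3
joints [-3.8500e+01  1.0630e+01  1.1535e+02  4.0000e-02  5.4150e+01 -9.5800e+00]
tcp_pos [ 457.07 -333.62  202.4 ]
tcp_rot [-1.7995e+02  1.2000e-01 -2.8940e+01]
contact_force [-0.61  0.78 -4.58]
torque [-0.01  0.13 -0.02]
width 27.7
```

View pics/crop16.png

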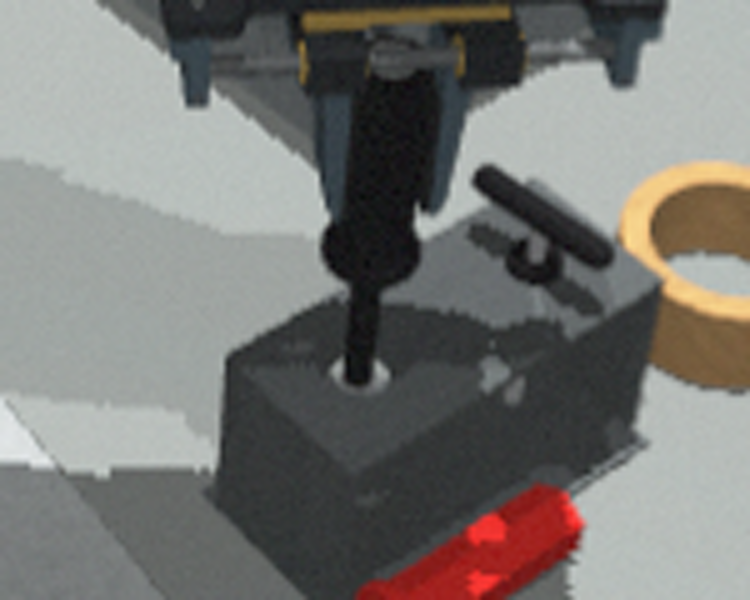

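The shaft has entered the hole at crop (360,375), well centred and with no contact force. Continuing down.

Emit:
jog_arm([
  [0.8,-0.6,-15,0,0,0,0.2],
  [0.8,-0.6,-35,0,0,0,0.2],
  [0.8,-0.6,-50,0,0,0,0.2],
  [0.8,-0.6,-60,0,0,0,0.2],
  [0.8,-0.6,-63,0,0,0,0.2],
  [0.8,-0.6,-64,0,0,0,0.2],
  [0.8,-0.6,-64,0,0,0,0.2],
])

```text
time: 21.18
tcp_pos: [458.1, -334.4, 138.8]
tcp_rot: [-180.0, 0.1, -28.9]
contact_force: [-1.0, 0.1, -1.7]
width: 27.9
```

```bash
python3 snap.py 17 side; python3 - <<'E'
from h import *
d=load("side17"); cv2.imwrite("pics/crop17.png",cv2.resize(d["img"][220:340,300:450],(750,600),interpolation=cv2.INTER_CUBIC))
E
```

```text
time 21.22
joints [-3.8500e+01  1.5960e+01  1.1675e+02  4.0000e-02  4.7380e+01 -9.5800e+00]
tcp_pos [ 458.09 -334.43  138.89]
tcp_rot [-1.7996e+02  8.0000e-02 -2.8950e+01]
contact_force [ 0.45 -0.09 -1.91]
torque [-0.05  0.1  -0.04]
width 27.83
```

View pics/crop17.png

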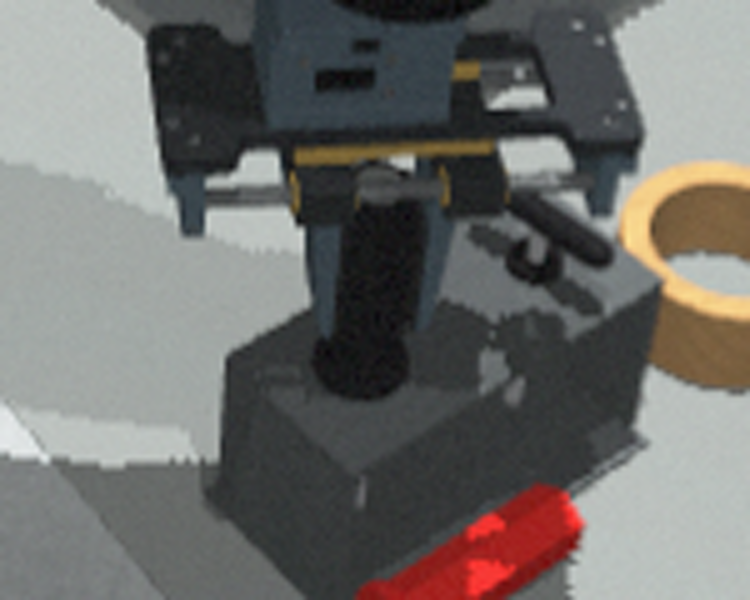

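Emit:
jog_arm([
  [0,0,-1,0,0,0,0.2],
  [0,0,-1.5,0,0,0,0.2],
  [0,0,-1.5,0,0,0,0.2],
])

```text
time: 21.6
tcp_pos: [458.2, -334.4, 137.5]
tcp_rot: [-180.0, 0.1, -28.9]
contact_force: [0.5, 0.4, 0.3]
width: 28.0
```

Emit:
jog_arm([
  [0,0,0,0,0,0,0.45],
  [0,0,0,0,0,0,0.6],
  [0,0,0,0,0,0,0.8],
  [0,0,0,0,0,0,1],
  [0,0,0,0,0,0,1],
  [0,0,0,0,0,0,1],
  [0,0,0,0,0,0,1],
  [0,0,0,0,0,0,1],
])

```text
time: 22.6
tcp_pos: [458.2, -334.5, 137.5]
tcp_rot: [-180.0, 0.1, -28.9]
contact_force: [-0.6, -0.7, 0.1]
width: 90.8
```

```bash
python3 snap.py 18 wrist
```

```text
time 22.65
joints [-3.8500e+01  1.6080e+01  1.1677e+02  4.0000e-02  4.7220e+01 -9.5800e+00]
tcp_pos [ 458.16 -334.49  137.52]
tcp_rot [-1.7996e+02  7.0000e-02 -2.8940e+01]
contact_force [-0.33 -0.7  -0.55]
torque [-0.07  0.08  0.03]
width 91.17
```

View pics/wrist18.png

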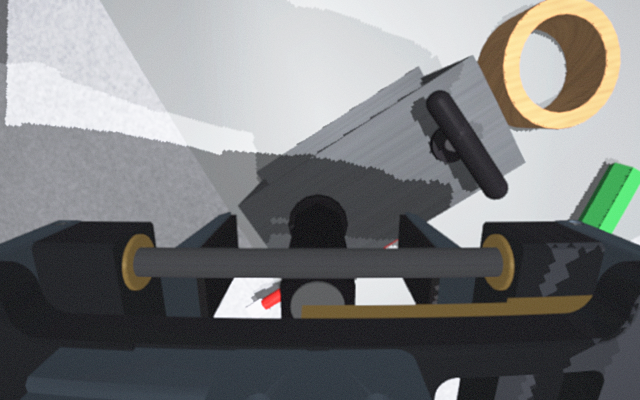

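The fingers are open (91 mm) and clear of the handle at about (318,270). Withdrawing straight up, then away from the bench items so the cameras can see.

Emit:
jog_arm([
  [0,0,30,0,0,0,1],
  [0,0,75,0,0,0,1],
  [0,0,125,0,0,0,1],
  [0,0,180,0,0,0,1],
  [0,-30,220,0,0,0,1],
  [0,-90,220,0,0,0,1],
  [0,-150,220,0,0,0,1],
  [0,-200,220,0,0,0,1],
  [0,-200,220,0,0,0,1],
  [0,-200,220,0,0,0,1],
])

```text
time: 23.9
tcp_pos: [458.0, -534.1, 357.1]
tcp_rot: [-179.9, 0.1, -29.0]
contact_force: [-0.6, 1.3, 0.1]
width: 91.3
```

```bash
python3 snap.py 19 side top; python3 - <<'E'
from h import *
for nm in ["side19","top19"]:
    P=cloud(load(nm)).reshape(-1,3)
    m=(P[:,0]>560)&(P[:,0]<760)&(P[:,1]>-100)&(P[:,1]<40)&(P[:,2]>75)&(P[:,2]<141)
    Q=P[m];k=np.ones(len(Q),bool)
    for _ in range(15):
        c=Q[k].mean(0);nn=np.linalg.svd(Q[k]-c,full_matrices=False)[2][2];nn*=np.sign(nn[2]);k=abs((Q-c)@nn)<3
    print(nm,"tilt",np.degrees(np.arccos(nn[2])))
    m=(P[:,0]>400)&(P[:,0]<520)&(P[:,1]<-250)&(P[:,1]>-390)&(P[:,2]>190)&(P[:,2]<215)
    Q=P[m];print("sd top",np.median(Q,0).round(1),len(Q))
a=load("top3")["img"];b=load("top19")["img"]
cv2.imwrite("pics/diff.png",cv2.absdiff(a,b))
t=b; s=load("side19")["img"]
c=[cv2.resize(t[170:270,220:380],(480,300),interpolation=cv2.INTER_CUBIC),]
cv2.imwrite("pics/c19.png",c[0])
E
```

```text
time 24.0
joints [-5.124e+01  1.484e+01  9.297e+01  2.000e-02  7.227e+01 -2.234e+01]
tcp_pos [ 458.33 -533.51  357.6 ]
tcp_rot [-1.7995e+02  7.0000e-02 -2.8910e+01]
contact_force [ 0.14 -1.07  0.64]
torque [-0.08  0.09  0.05]
width 90.95
side19 tilt 16.187580468109925
sd top [ 455.5 -339.8  202.1] 194
top19 tilt 16.12634871360166
sd top [ 457.6 -332.6  202.9] 153
```

View pics/side19.png

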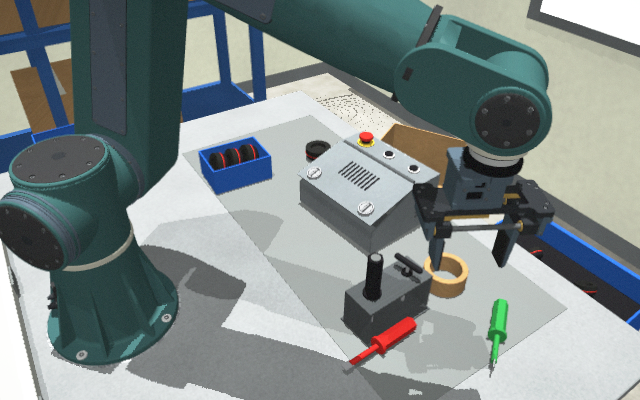

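View pics/top19.png

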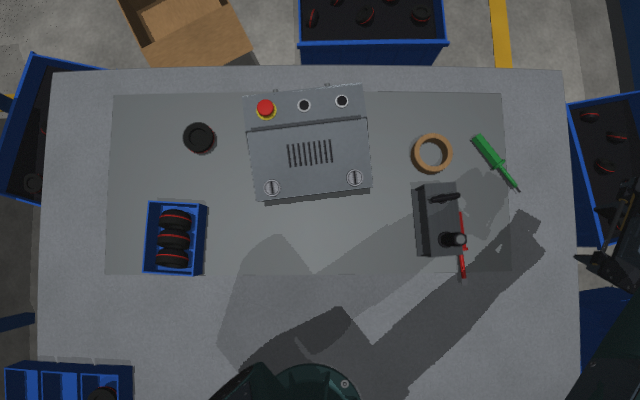

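View pics/c19.png

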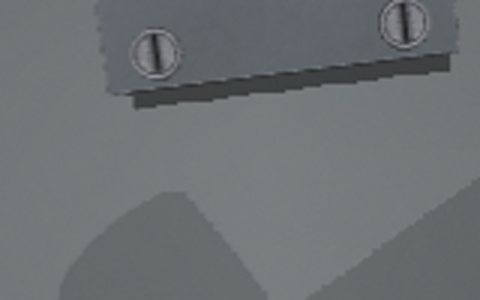

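The final views show the cover ajar (tilt 16°), both slots up the slope at (272,187) and (354,178), and the screwdriver upright in its hole at (455,240). The other items are unmoved.

```bash
python3 -c "
from rig import order
print(order.close_job())"
```

```text
the job is handed in; nothing more can be done
None
```

I turned both slotted fasteners anticlockwise with the black screwdriver until they hit their stops, right one first. The cover sprang ajar and the screwdriver is back in its own hole. I handed the job in at about 24 s of the 69 s allowed.

- **Fasteners:** torque rose to 0.43 N m on the right and 0.35 N m on the left, against the stated 0.1 N m for turning. Both slots now point up the slope.
- **Cover:** its tilt reads about 16.1° in the top and side cameras (25.5° measured when shut), which matches a rise of about 0.18 rad.
- **Screwdriver:** it stands upright with its top at about 202–203 mm, as at the start. The top camera puts it within about 1 mm of its first position. The gripper is open and clear of everything.
- **Other things:** the T-key, tape roll, bin and ear cup look unmoved. The red and green look-alikes fell over by themselves before the arm came near them and now lie on the bench. I did not touch them.
- **Disagreement:** the side camera read positions 2–4 mm off from the others. I went by the wrist and top cameras.

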